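Take the battery pack out of its hold-down bay

TASK

Swing the hold-down bar of the battery bay up until it stands upright, and slide the black battery pack out along its rails onto the plywood service shelf, so that it lies flat and straight, wholly on the shelf and clear of the rails. A small parts drawer has been left on the shelf in the way: stand it upright on the bench top, off the shelf. Finish with the bar swung fully down again over the empty bay, and leave everything else on the bench where it is.

Things in the scene. Friction and masses are not known exactly. Their poses are not given: they have to be found in the camera images.
- bay: Fixed metal battery bay, 100 mm (x, away from the robot) by 150 mm (y, along its rails), open at both y ends. Origin: centre of its underside, on the bench. Floor 14 mm up. Rails along y, 26 mm high, at x = 31.5..44 mm either side; their lips over the pack's flange let it slide only along y. Hinge cheeks 88 mm high at x = 50..70, y = -21..21 mm.
- bar (a joint): Angle of the hold-down bar in rad: 0 = down (level, lying across the pack), 1.57 = standing upright, 1.9 = stop. Stiff hinge: stays at any angle where it is left; takes 2 to 4 N at the grip to move.
- bar_grip (a point): Centre of the bar's rubber grip, a block 40 mm long (along the bar), 28 mm wide (along the bay's y) and 14 mm thick, at the bar's free end, on the robot's side of the bay; 128 mm from the hinge axis. It travels on an arc about bar_hinge, up and away from the robot. It can be pinched across its 28 mm width from above at any bar angle.
- bar_hinge (a point): Hinge axis of the bar, at x = +60, y = 0, 74 mm up in the bay's frame; the axis runs along the bay's y. The steel bar is 24 mm wide and 10 mm thick and reaches 148 mm from the axis with its grip.
- pack_mid (a point): Centre (33 mm up) of the black battery pack: 144 mm long (y), 66 mm high, flange 72 mm wide and 6 mm thick, body 140 by 58 mm. End caps 52 mm long and 14 mm high leave a 36 mm groove across its top, where the bar lies; it cannot slide until the bar is up by about 0.4 rad. 0.5 to 0.9 kg. Its end faces can be pushed above the rails. Axes as the bay's.
- shelf: Fixed plywood service shelf, 120 mm (x) by 190 mm (y) by 12.5 mm thick, no rim, butted against one open end of the bay (either the +y or the -y end), its surface 1.5 mm below the bay's floor. Origin: centre of its underside; axes as the bay's. Its centre lies 171 mm from the bay's centre.
- charger: Fixed grey charger block, 110 mm (x) by 80 mm (y) by 36 mm high, beyond the bay's other end, its centre 171 mm from the bay's centre: 56 mm of free space between it and the bay's end. Origin: centre of its underside; axes as the bay's.
- drawer_mid (a point): Centre (21 mm up) of the small grey open parts drawer, 100 mm long (its x), 56 mm wide (its y), 42 mm high, walls 3 mm, 0.12 kg, standing upright on the shelf. It can be grasped across its width from above.
- meter_mid (a point): Bystander: centre of a black multimeter, 150 mm (x) by 75 mm (y) by 34 mm high, lying on the bench.
- mug: Bystander: white mug, radius 38 mm, 85 mm high, with a handle on its +y side reaching about 70 mm from its axis. Origin: centre of its underside.
- spool_mid (a point): Bystander: centre of a grey spool standing on end, radius 32 mm, 50 mm high.
- driver: Bystander: screwdriver lying on the bench along its x, 170 mm long, under 35 mm thick. Origin: below the middle of the tool, on the bench.
- jar: Bystander: closed jar, radius 30 mm, 75 mm high. Origin: centre of its underside.
Things that resemble listed ones, but are neither listed nor needed, are in the scene too. Several things have the shape of the shelf; the one meant has the colours described above.

How it is judged:
By the outcome, as a careful person would: the job done as asked, in the order asked, and still so for the second after the job is handed in, with the robot touching nothing.
It also fails if it takes over 64 s, if anything falls off the work surface, if the arm or the gripper's body presses on something with over 40 N, if the wrist force passes 120 N, or if a joint passes its speed limit or range.

ROBOT

A 6-joint arm with a two-finger parallel gripper is mounted at the origin on the work surface. World frame = base frame: x ahead of the robot, y to its left, z up, the work surface at z = 0. Lengths are in m, angles in degrees, forces in N, time in s.
With the tool pointing down it reaches from about 0.4 to 0.825 m from the base axis. Payload 7 kg.
Tool frame: the origin (TCP) lies at the very end of the fingers, on their centre line; the grasp point (between the pads) lies 19 mm behind it; z points along the fingers, y is the direction in which the jaws open and shut (so a half turn about z gives the same grasp; the last joint's range is limited). The gripper opens to 88 mm and grips with 3 to 60 N. Pads are 19 mm wide; open, the fingers measure 130 mm over their backs; the gripper's body (78 mm by 193 mm) begins 47 mm behind the grasp point.
Start: joints at [-58.264, 20.546, 0.682, 0, -70.136, -16.507], TCP at [0.177, -0.651, 0.227] pointing down, gripper open.
Joint ranges: [-176.03, 176.03], [-82.01, 121.73], [-58.28, 71.71], [-173.87, 95.51], [-174.79, -0.11], [-173.66, 173.66]. Speed limits (degrees/s): [136.94, 136.94, 172.46, 180, 180, 180].

INTERFACE

Orientations are given as [roll, pitch, yaw] about the fixed x, y, z axes, in that order (R = Rz(yaw) Ry(pitch) Rx(roll)).
In Python, from plant import telemetry, snapshot, calibration, workorder gives the robot as it stands. The module is installed in compiled form; this text tells all that it offers.
- The arm moves only by the tool step_arm, never from a script. Its argument "plan" is text: rows parted by semicolons, each of 7 numbers parted by spaces: the finger opening in cm, from 0 to 8.76, then the shift along the tool's x, y, z in cm, then the turn, a rotation vector about the tool's x, y, z in degrees. A call has 1 to 12 rows; each row shifts and turns the commanded pose from where the row before left it, along the tool's axes as they then stand; what a row does not reach is not made up. A row lasts 1/12 s, in which the tool goes at most 41.7 mm and 7.16 degrees, less where a joint would pass 70% of its speed; a pose out of reach is approached as far as the arm can. A call with a gripper value outside its range is refused whole. The fingers move at their own pace and stop on an object; the grip force is fixed at half the most. Time passes only in rows, so rows that do not move let the fingers close. It gives the time, the measured TCP pose, the force and the opening at its end, in the units of the state.
- telemetry.get_obs(): the state, without advancing time (a new reading comes with each control period).
- snapshot(name): name is "scene" or "top"; returns the picture (384x512x3 uint8, blue, green, red); there is no depth.
- calibration(name): a dict with "K" (3x3 intrinsics, pixels), "k1" (the pictures are not rectified: a ray, as slopes to the right and down, at radius r is drawn at 1 + k1 r^2 times it, then the intrinsics apply), "camera_from_world" (4x4, takes a point from world to camera coordinates). Camera axes: x right, y up, looking along -z (the intrinsics and any distortion apply to the point x, -y, -z); pixel columns grow to the right and rows downward; lengths in m; the calibration is good to about 2 mm. A picture is of the moment at which its call begins. calibration takes no time and is no camera call.
- workorder.close_job(): hands the job in, once; it reports no verdict.
The state is a dict: "clock": time; "joint_pos": joint angles; "qvel": joint speeds; "tau": joint torques, N m; "tool_pos": TCP position; "orientation": TCP orientation; "force": force on the tool from outside, world axes, zero at the start; "moment": the same for the moment, N m; "opening": finger opening in m.
Only numpy, scipy, OpenCV 4.12 (cv2) and the standard library are available. Lean on these libraries where they do the work, as an engineer would, in place of code of your own. Each camera call takes 0.05 s, during which the arm holds its last target.

## Working session

There is one attempt and no reset: what is moved stays moved. The work goes in short steps, Python scripts to look and compute and a tool call to move; the robot and the scene stay as the last step left them, time stands still between calls to the robot, and variables do not carry over. Pictures are saved under pics/ and viewed, and the job is handed in when it is done.

Besides the shell and the picture viewer there is one more tool, called after ">>>" by a JSON object that holds its "name" and its "arguments", one argument or row to a line. step_arm: Moves the arm, as the interface text tells. Its arguments: {"type":"object","properties":{"plan":{"type":"string"}},"required":["plan"]}

```bash
mkdir -p pics
python3 - <<'E'
from plant import telemetry, snapshot, calibration
import cv2, numpy as np
for n in ("scene","top"):
    im=snapshot(n); cv2.imwrite(f"pics/{n}0.png",im); c=calibration(n)
    print(n,np.round(c["K"],2).tolist(),c["k1"],np.round(c["camera_from_world"],4).tolist())
print(telemetry.get_obs())
E
```

```text
scene [[450.46, 0.0, 257.19], [0.0, 450.46, 188.16], [0.0, 0.0, 1.0]] -0.15995091732888503 [[-0.7347, 0.6783, 0.0132, 0.3815], [-0.382, -0.4298, 0.8181, 0.1519], [0.5606, 0.596, 0.5749, -1.5356], [0.0, 0.0, 0.0, 1.0]]
top [[499.07, 0.0, 252.37], [0.0, 499.07, 194.9], [0.0, 0.0, 1.0]] -0.09830696261683416 [[0.0293, -0.9996, -0.0, 0.0221], [0.9972, 0.0293, 0.0692, -0.5269], [-0.0692, -0.002, 0.9976, -1.3867], [0.0, 0.0, 0.0, 1.0]]
{'clock': 0.1, 'joint_pos': array([-5.82621650e+01,  2.05880643e+01,  6.39351193e-01, -1.55908220e-02,
       -7.01351029e+01, -1.65064260e+01]), 'qvel': array([-0.00269011, -0.13527848,  0.13268631, -0.10685853,  0.00401237,
        0.02288254]), 'tau': array([-6.38040674e-04, -5.84164345e+01,  2.93754065e+01,  7.01557070e+00,
        1.01825219e-02, -5.01000056e-05]), 'tool_pos': array([ 0.17718225, -0.65089095,  0.22571734]), 'orientation': array([ 1.79915474e+02, -9.76285790e-03, -1.64773892e+02]), 'force': array([-0.24367503,  0.41192532, -0.04688323]), 'moment': array([-0.01081545, -0.04906875,  0.01438835]), 'opening': 0.08738232663117679}
```

View pics/scene0.png

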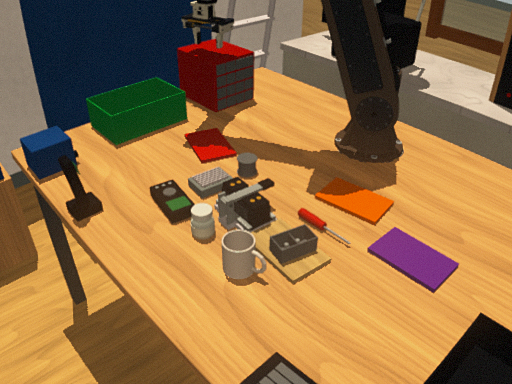

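View pics/top0.png

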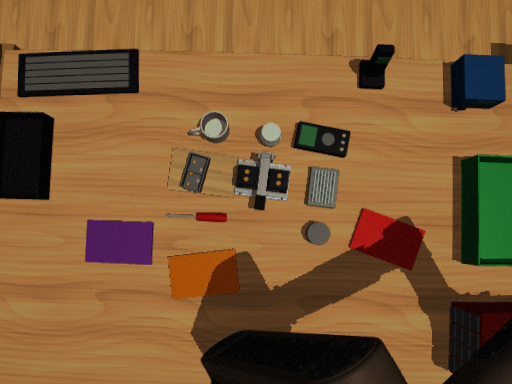

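The scene view shows the bay at about (245,205), the plywood shelf with the grey drawer at (293,245), and the mug in front at (240,255). In the top view the bay is at (263,178), the plywood shelf at (203,173) on the +y side with the drawer at (195,173), and the charger at (323,187). The orange, purple and red plates have the shelf's shape but aren't plywood. I'll enlarge to confirm.

```bash
cat > h.py <<'E'
import numpy as np, cv2
from plant import telemetry, snapshot, calibration
def ray(n,u,v):
    c=calibration(n);K=np.array(c["K"]);T=np.array(c["camera_from_world"])
    d=np.array([(u-K[0,2])/K[0,0],(v-K[1,2])/K[1,1]]); s=d.copy()
    for _ in range(30): s=d/(1+c["k1"]*(s@s))
    R=T[:3,:3]; return -R.T@T[:3,3], R.T@np.array([s[0],-s[1],-1.])
def at(n,u,v,z):
    o,d=ray(n,u,v); return o+d*(z-o[2])/d[2]
def proj(n,p):
    c=calibration(n);K=np.array(c["K"]);T=np.array(c["camera_from_world"])
    q=T[:3,:3]@np.array(p)+T[:3,3]; s=np.array([q[0],-q[1]])/-q[2]; s=s*(1+c["k1"]*(s@s))
    return K[0,0]*s[0]+K[0,2],K[1,1]*s[1]+K[1,2]
def crop(im,x0,y0,w,h,k,name):
    cv2.imwrite("pics/"+name,cv2.resize(im[y0:y0+h,x0:x0+w],None,fx=k,fy=k,interpolation=cv2.INTER_CUBIC))
E
python3 - <<'E'
from h import *
crop(cv2.imread("pics/top0.png"),155,100,200,150,4,"ctop0.png")
crop(cv2.imread("pics/scene0.png"),145,145,200,150,4,"cscene0.png")
E
```

```text
(no output)
```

View pics/ctop0.png

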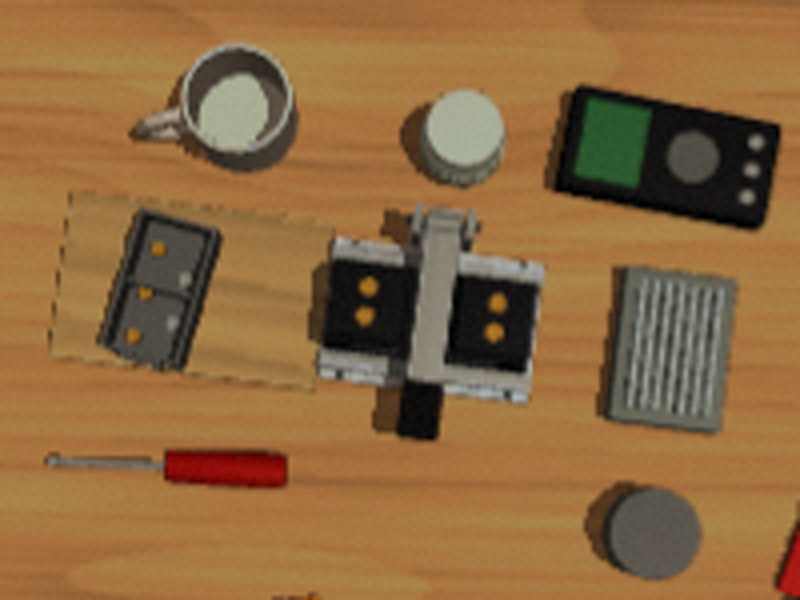

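View pics/cscene0.png

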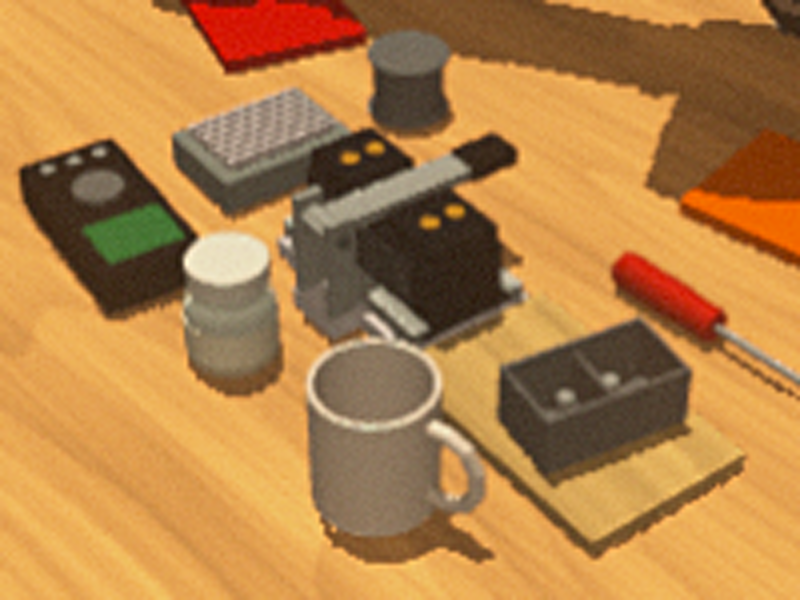

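Run:
```python
from h import *
P=lambda x,y,z:at("top",155+(x+.5)/4-.5,100+(y+.5)/4-.5,z)
def show(n,pts,z):
    q=np.array([P(*p,z) for p in pts]);print(n,np.round(q[:,:2]*1e3,1).tolist(),"mean",np.round(q.mean(0)*1e3,1));return q
def yaw(v):return np.degrees(np.arctan2(v[1],v[0]))
s=show("shelf",[(70,193),(333,230),(312,390),(52,357)],.0125)
print("len",np.linalg.norm(s[0]-s[1]),np.linalg.norm(s[1]-s[2]),"ydir yaw",yaw(s[0]-s[1])-90,yaw(s[3]-s[2])-90,yaw(s[0]-s[3]))
b=show("bay",[(333,237),(545,264),(527,402),(318,377)],.026)
print("len",np.linalg.norm(b[0]-b[1]),np.linalg.norm(b[1]-b[2]),yaw(b[0]-b[1])-90,yaw(b[3]-b[2])-90,yaw(b[0]-b[3]),yaw(b[1]-b[2]))
g=show("grip end",[(398,434),(437,439)],.081)
show("grip near",[(402,383),(443,383)],.081)
show("bar",[(425,225),(460,225),(412,378),(447,381)],.079)
p=show("packtop",[(328,262),(543,290),(530,370),(322,345)],.080)
d=show("drawer top",[(143,211),(221,231),(185,370),(99,345)],.0545)
print("len",np.linalg.norm(d[0]-d[1]),np.linalg.norm(d[1]-d[2]),yaw(d[0]-d[3]),yaw(d[1]-d[2]))
show("charger",[(625,267),(737,280),(720,432),(606,418)],.036)
show("driver",[(48,460),(165,452),(288,452),(287,487)],.015)
show("mug",[(238,100)],.085);show("mughandle",[(135,132)],.05);show("jar",[(465,125)],.075);show("spool",[(653,532)],.05)
show("meter",[(578,87),(780,125),(760,228),(555,190)],.034)
```

```text
shelf [[654.3, 270.5], [632.9, 81.9], [518.5, 93.2], [536.5, 278.4]] mean [585.6 181.   12.5]
len 0.18982105864099158 0.11490667457123925 ydir yaw -6.471844357460029 -5.554186008212454 -3.8265926407485287
bay [[626.0, 81.3], [611.2, -68.3], [513.7, -58.0], [526.9, 88.7]] mean [569.4  10.9  26. ]
len 0.1503692623503164 0.0981159513308161 -5.617003919360073 -5.156070626980139 -4.262161030960541 -6.030001184760078
grip end [[486.3, 31.7], [483.7, 5.4]] mean [485.   18.6  81. ]
grip near [[520.7, 30.0], [521.5, 2.4]] mean [521.1  16.2  81. ]
bar [[628.5, 17.5], [629.2, -6.2], [524.4, 23.3], [523.0, -0.3]] mean [576.3   8.6  79. ]
packtop [[601.2, 82.4], [586.5, -63.4], [532.0, -55.9], [544.8, 84.6]] mean [566.1  11.9  80. ]
drawer top [[636.3, 212.3], [623.9, 157.8], [527.0, 179.1], [542.5, 239.0]] mean [582.5 197.   54.5]
len 0.05590321259587904 0.0991695328161536 -15.897064486380906 -12.398139829891667
charger [[609.5, -123.6], [602.8, -202.4], [496.1, -192.3], [503.5, -112.6]] mean [ 553.  -157.7   36. ]
driver [[463.4, 277.9], [471.6, 195.3], [474.2, 108.6], [449.5, 108.5]] mean [464.7 172.5  15. ]
mug [[709.5, 146.8]] mean [709.5 146.8  85. ]
mughandle [[692.4, 220.7]] mean [692.4 220.7  50. ]
jar [[698.8, -7.9]] mean [698.8  -7.9  75. ]
spool [[425.4, -145.2]] mean [ 425.4 -145.2   50. ]
meter [[736.7, -88.2], [714.2, -231.7], [640.3, -218.4], [662.7, -73.6]] mean [ 688.5 -153.    34. ]
```

The plywood shelf with orange-brown grain lies at crop (190,290), butted to the bay's +y end, and carries the drawer at crop (160,290). The orange, purple and red plates are decoys. The bay is at about (568.5,11) mm with yaw -5.5°, and the drawer at (582.5,197) mm with yaw about -14°. I'll move the drawer first.

>>> {"name": "step_arm", "arguments": {
  "plan": "8.76 0 0 0 0 0 5.84;8.76 0 0 0 0 0 5.84;8.76 0 0 0 0 0 5.84;8.76 0 0 0 0 0 5.84;8.76 0 0 0 0 0 5.84;8.76 -0.78 3.84 0 0 0 0;8.76 -0.78 3.84 0 0 0 0;8.76 -0.78 3.84 0 0 0 0;8.76 -0.78 3.84 0 0 0 0;8.76 -0.78 3.84 0 0 0 0;8.76 -0.78 3.84 0 0 0 0;8.76 -0.78 3.84 0 0 0 0"
}}

```text
clock: 1.1
tool_pos: [0.2953, -0.4018, 0.2263]
orientation: [180.0, -0.0, 166.0]
force: [1.3, -0.3, 0.7]
opening: 0.0876
```

>>> {"name": "step_arm", "arguments": {
  "plan": "8.76 -0.78 3.84 0 0 0 0;8.76 -0.78 3.84 0 0 0 0;8.76 -0.78 3.84 0 0 0 0;8.76 -0.78 3.84 0 0 0 0;8.76 -0.78 3.84 0 0 0 0;8.76 -0.78 3.84 0 0 0 0;8.76 -0.78 3.84 0 0 0 0;8.76 -0.78 3.84 0 0 0 0;8.76 -0.78 3.84 0 0 0 0;8.76 -0.78 3.84 0 0 0 0;8.76 -0.78 3.84 0 0 0 0;8.76 -0.78 3.84 0 0 0 0"
}}

```text
clock: 2.1
tool_pos: [0.4974, 0.023, 0.2266]
orientation: [180.0, 0.0, 166.1]
force: [0.2, -1.0, -0.8]
opening: 0.0877
```

>>> {"name": "step_arm", "arguments": {
  "plan": "8.76 -0.78 3.84 0 0 0 0;8.76 -0.78 3.84 0 0 0 0;8.76 -0.78 3.84 0 0 0 0;8.76 -0.78 3.84 0 0 0 0;8.76 -0.78 3.84 0 0 0 0;8.76 0 0 0 0 0 0;8.76 0 0 0 0 0 0;8.76 0 0 0 0 0 0"
}}

```text
clock: 2.77
tool_pos: [0.581, 0.1978, 0.2257]
orientation: [-179.9, -0.1, 166.1]
force: [-0.3, -0.0, 0.2]
opening: 0.0874
```

>>> {"name": "step_arm", "arguments": {
  "plan": "8.76 0 0 3.3 0 0 0;8.76 0 0 3.3 0 0 0;8.76 0 0 3.3 0 0 0;8.76 0 0 3.3 0 0 0;8.76 0 0 3.3 0 0 0;8.76 0 0 3.3 0 0 0;5 0 0 0 0 0 0;5 0 0 0 0 0 0;5 0 0 0 0 0 0;5 0 0 0 0 0 0;5 0 0 0 0 0 0;5 0 0 0 0 0 0"
}}

```text
clock: 3.77
tool_pos: [0.5825, 0.1985, 0.0308]
orientation: [179.8, 0.1, 166.0]
force: [-1.7, 0.1, 6.7]
opening: 0.0557
```

>>> {"name": "step_arm", "arguments": {
  "plan": "5 0 0 -1.5 0 0 0;5 0 0 -2 0 0 0;5 0 0 -2 0 0 0;5 0.75 3.25 0 0 0 0;5 0.75 3.25 0 0 0 0;5 0.75 3.25 0 0 0 0;5 0.75 3.25 0 0 0 0;5 0.75 3.25 0 0 0 0;5 0 0 0 0 0 0;5 0 0 0 0 0 0"
}}

```text
clock: 4.6
tool_pos: [0.5838, 0.3666, 0.0837]
orientation: [180.0, 0.0, 166.2]
force: [-0.3, 0.4, -1.7]
opening: 0.0556
```

Run:
```python
from h import *
print(telemetry.get_obs()["tool_pos"])
crop(snapshot("scene"),150,145,250,187,3,"s1.png")
```

```text
[0.58383537 0.36664463 0.0837149 ]
```

View pics/s1.png

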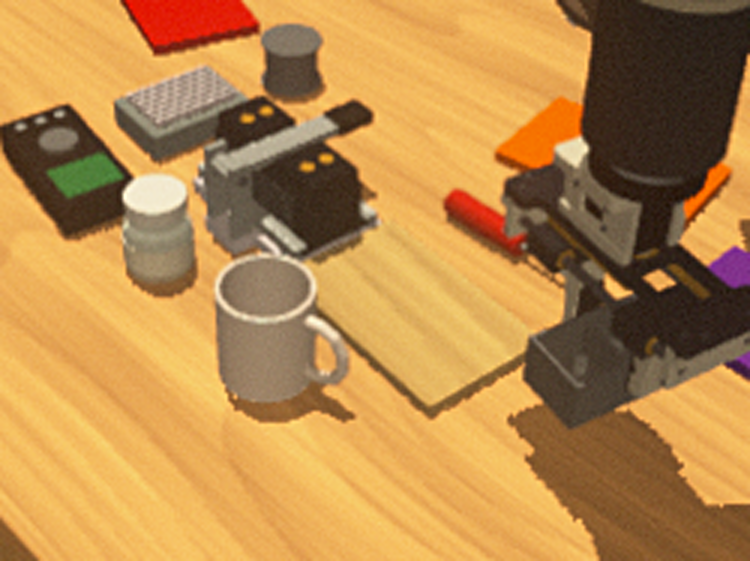

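The drawer is held level at crop (600,360), with the shelf empty at (420,330). I'll lower it to the bench beyond the shelf.

>>> {"name": "step_arm", "arguments": {
  "plan": "5 0 0 2.5 0 0 0;5 0 0 2 0 0 0;5 0 0 1 0 0 0;5 0 0 0.6 0 0 0;5 0 0 0.3 0 0 0;5 0 0 0 0 0 0;5 0 0 0 0 0 0"
}}

```text
clock: 5.23
tool_pos: [0.5849, 0.3648, 0.0205]
orientation: [179.9, 0.0, 166.0]
force: [0.8, 0.2, -1.7]
opening: 0.0558
```

>>> {"name": "step_arm", "arguments": {
  "plan": "5 0 0 0.1 0 0 0;5 0 0 0.1 0 0 0;5 0 0 0 0 0 0;5 0 0 0 0 0 0"
}}

```text
clock: 5.57
tool_pos: [0.5847, 0.365, 0.0184]
orientation: [179.9, 0.0, 166.0]
force: [-0.3, -0.3, 2.0]
opening: 0.0556
```

>>> {"name": "step_arm", "arguments": {
  "plan": "8.7 0 0 0 0 0 0;8.7 0 0 0 0 0 0;8.7 0 0 0 0 0 0;8.7 0 0 0 0 0 0;8.7 0 0 0 0 0 0;8.7 0 0 -2.5 0 0 0;8.7 0 0 -4 0 0 0;8.7 0 0 -4 0 0 0;8.7 0 0 -4 0 0 0;8.7 0 0 0 0 0 -4.25;8.7 0 0 0 0 0 -4.25;8.7 0 0 0 0 0 0"
}}

```text
clock: 6.57
tool_pos: [0.5844, 0.3648, 0.1636]
orientation: [179.9, 0.0, 174.7]
force: [-0.1, -0.7, 0.2]
opening: 0.0871
```

```bash
cat >> h.py <<'E'
BC=np.array([.5685,.011]);BY=-5.5
def bw(x,y,th=None):
    a=np.radians(BY if th is None else th);return BC+np.array([x*np.cos(a)-y*np.sin(a),x*np.sin(a)+y*np.cos(a)])
def go(x,y,z):
    o=telemetry.get_obs();p=o["tool_pos"];yw=np.radians(o["orientation"][2]);d=np.array([x,y,z])-p
    print("tool shift cm",np.round(100*np.array([d[0]*np.cos(yw)+d[1]*np.sin(yw),d[0]*np.sin(yw)-d[1]*np.cos(yw),-d[2]]),2),"yaw",np.round(o["orientation"],2),"pos",np.round(p,4))
E
python3 - <<'E'
from h import *
print(bw(-68,0)*0+bw(-.068,0), bw(.06,0)); go(*bw(-.068,0),.165)
crop(snapshot("top"),60,100,250,187,3,"t2.png")
E
```

```text
[0.50081306 0.01751751] [0.62822377 0.00524925]
tool shift cm [  5.12 -35.35  -0.14] yaw [1.7992e+02 5.0000e-02 1.7472e+02] pos [0.5844 0.3648 0.1636]
```

View pics/t2.png

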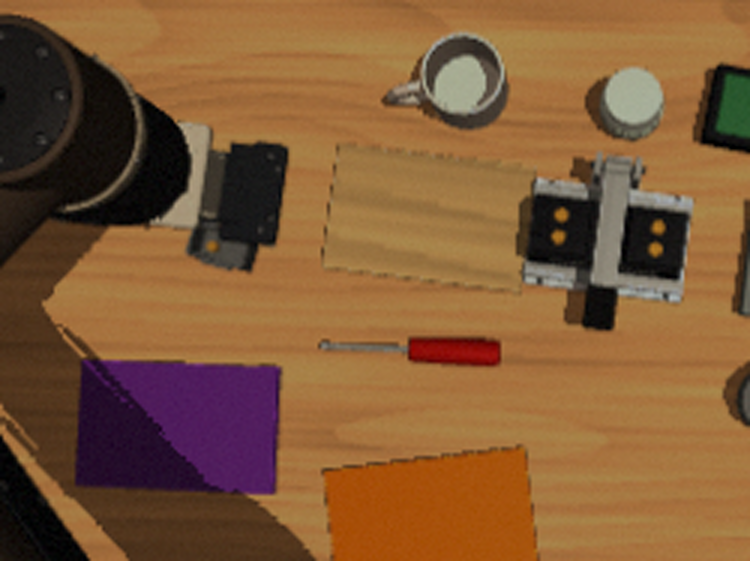

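The drawer (crop (222,245)) is on the bench just beyond the shelf's edge at crop (330,200), and the shelf is empty. Next is the bar grip.

>>> {"name": "step_arm", "arguments": {
  "plan": "8.7 0.57 -3.93 0 0 0 0;8.7 0.57 -3.93 0 0 0 0;8.7 0.57 -3.93 0 0 0 0;8.7 0.57 -3.93 0 0 0 0;8.7 0.57 -3.93 0 0 0 0;8.7 0.57 -3.93 0 0 0 0;8.7 0.57 -3.93 0 0 0 0;8.7 0.57 -3.93 0 0 0 0;8.7 0.57 -3.93 0 0 0 0;7 0 0 0 0 0 0;7 0 0 0 0 0 0;7 0 0 0 0 0 0"
}}

```text
clock: 7.62
tool_pos: [0.4996, 0.0172, 0.1624]
orientation: [-180.0, -0.0, 174.4]
force: [0.2, 0.7, 0.4]
opening: 0.0729
```

Run:
```python
from h import *
go(*bw(-.068,0),.06)
im=snapshot("top");crop(im,155,100,200,150,4,"t3.png")
crop(snapshot("scene"),150,110,200,150,4,"s3.png")
```

```text
tool shift cm [-0.12  0.04 10.24] yaw [-179.99   -0.    174.38] pos [0.4996 0.0172 0.1624]
```

View pics/s3.png

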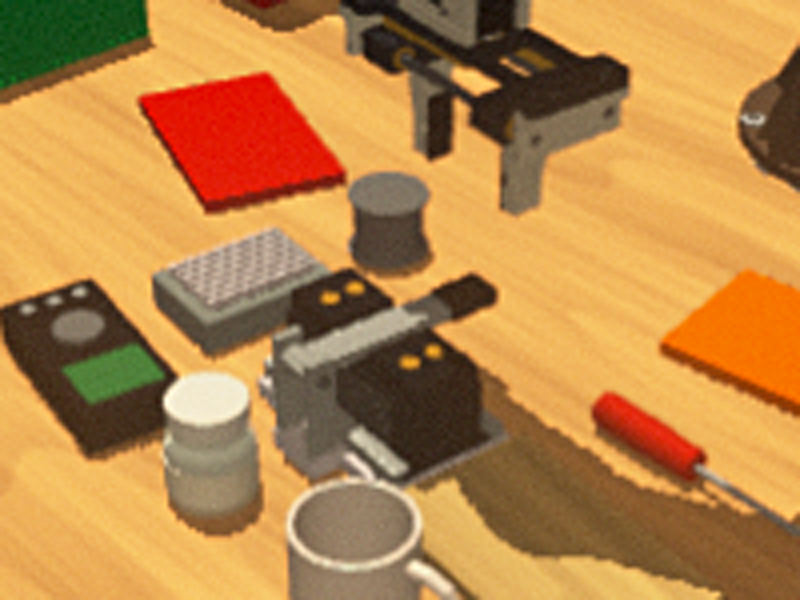

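>>> {"name": "step_arm", "arguments": {
  "plan": "7 -0.12 0 3.4 0 0 0;7 0 0 3.4 0 0 0;7 0 0 3.4 0 0 0;5 0 0 0 0 0 0;2 0 0 0 0 0 0;2 0 0 0 0 0 0;2 0 0 0 0 0 0;2 0 0 0 0 0 0;2 0 0 0 0 0 0;2 0 0 0 0 0 0;2 0 0 0 0 0 0;2 0 0 0 0 0 0"
}}

```text
clock: 8.72
tool_pos: [0.5011, 0.0165, 0.0617]
orientation: [-180.0, 0.1, 174.6]
force: [-0.0, -5.7, 5.1]
opening: 0.0277
```

Run:
```python
import numpy as np
t=np.radians(np.linspace(0,93,19));x=-12.8*np.cos(t)+.7*np.sin(t);z=12.8*np.sin(t)+.7*np.cos(t)
print("\n".join(f"{a:.2f} {b:.2f}" for a,b in zip(-np.diff(x),-np.diff(z))))
```

```text
-0.12 -1.15
-0.22 -1.13
-0.32 -1.11
-0.42 -1.08
-0.51 -1.04
-0.60 -0.98
-0.69 -0.93
-0.77 -0.86
-0.85 -0.79
-0.91 -0.71
-0.97 -0.62
-1.03 -0.53
-1.07 -0.44
-1.10 -0.34
-1.13 -0.24
-1.15 -0.14
-1.16 -0.03
-1.15 0.07
```

>>> {"name": "step_arm", "arguments": {
  "plan": "2 -0.12 0 -1.15 0 0 0;2 -0.22 0 -1.13 0 0 0;2 -0.32 0 -1.11 0 0 0;2 -0.42 0 -1.08 0 0 0;2 -0.51 0 -1.04 0 0 0;2 -0.6 0 -0.98 0 0 0;2 0 0 0 0 0 0"
}}

```text
clock: 9.3
tool_pos: [0.5197, 0.0145, 0.1261]
orientation: [-179.9, -0.3, 174.5]
force: [-11.0, 2.0, 5.7]
opening: 0.0278
```

>>> {"name": "step_arm", "arguments": {
  "plan": "2 -0.69 0 -0.93 0 0 0;2 -0.77 0 -0.86 0 0 0;2 -0.85 0 -0.79 0 0 0;2 -0.91 0 -0.71 0 0 0;2 -0.97 0 -0.62 0 0 0;2 -1.03 0 -0.53 0 0 0;2 0 0 0 0 0 0"
}}

```text
clock: 9.88
tool_pos: [0.5731, 0.0092, 0.1719]
orientation: [-179.9, -0.2, 174.5]
force: [-12.2, 0.4, 18.7]
opening: 0.0278
```

Run:
```python
from h import *
crop(snapshot("scene"),150,110,200,150,4,"s4.png")
```

```text
(no output)
```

View pics/s4.png

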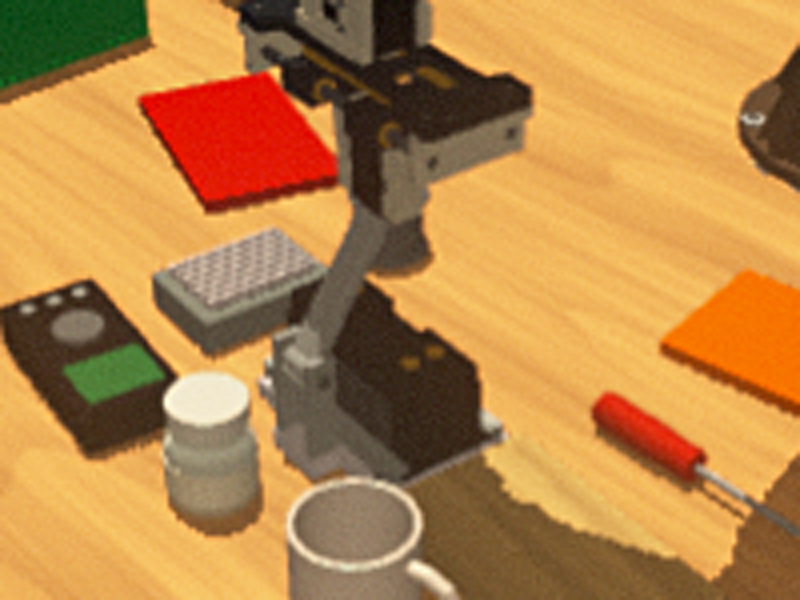

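The bar is swung up about 62° and held at crop (385,190). A radial force of about 22 N shows the path running slightly inside the true arc, so I'll correct outward by a few mm.

>>> {"name": "step_arm", "arguments": {
  "plan": "2 -0.9 0 -0.65 0 0 0;2 -1.1 0 -0.4 0 0 0;2 -1.13 0 -0.26 0 0 0;2 -1.15 0 -0.15 0 0 0;2 -1.16 0 -0.03 0 0 0;2 -1.15 0 0.07 0 0 0;2 0 0 0 0 0 0"
}}

```text
clock: 10.52
tool_pos: [0.642, 0.0024, 0.1869]
orientation: [-179.9, 0.2, 174.5]
force: [-2.3, -4.0, 12.4]
opening: 0.0275
```

Run:
```python
from h import *
crop(snapshot("scene"),150,110,200,150,4,"s5.png")
```

```text
(no output)
```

View pics/s5.png

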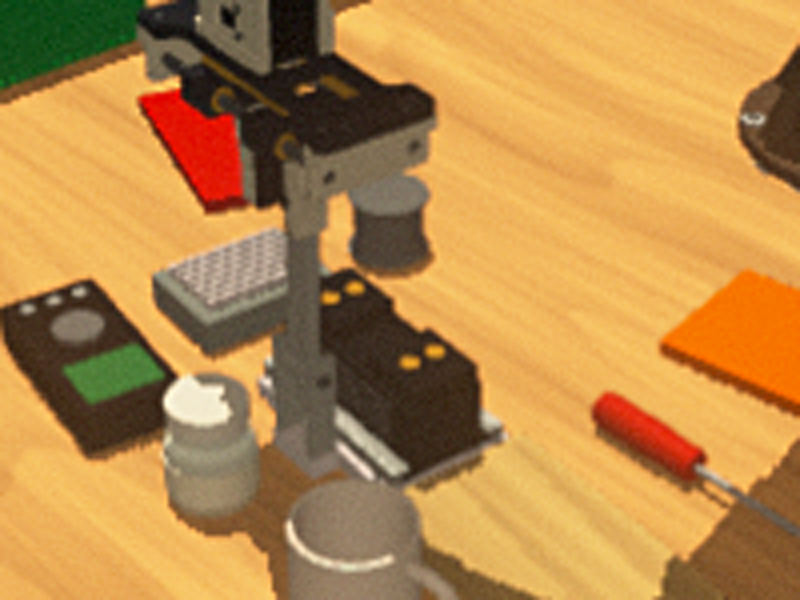

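The bar stands upright (crop (305,300)). I'll release it and lift clear.

>>> {"name": "step_arm", "arguments": {
  "plan": "6 0 0 0 0 0 0;6 0 0 0 0 0 0;6 0 0 0 0 0 0;6 0 0 0 0 0 0;6 0 0 -1 0 0 0;6 0 0 -3.5 0 0 0;6 0 0 -3.5 0 0 0;3 1.5 -3 0 0 0 0;0 2.5 -3 0 0 0 0;0 2.5 -3 0 0 0 0;0 0 -2 0 0 0 0;0 0 0 0 0 0 0"
}}

```text
clock: 11.57
tool_pos: [0.5634, -0.102, 0.2657]
orientation: [-180.0, 0.1, 174.4]
force: [1.2, -0.6, 0.5]
opening: 0.0324
```

Run:
```python
from h import *
go(*bw(-.003,-.115),.05)
crop(snapshot("scene"),150,110,200,150,4,"s6.png")
crop(snapshot("top"),155,100,200,150,4,"t6.png")
for a in (1.4,1.57,1.7):
    p=bw(.060-.148*np.cos(a),0);z=.074+.148*np.sin(a);u=np.array(proj("scene",[*p,z]));h=np.array(proj("scene",[*bw(.06,0),.074]))
    print(a,(u-[150,110])*4,(h-[150,110])*4,(np.array(proj("top",[*p,z]))-[155,100])*4)
```

```text
tool shift cm [ 0.87 -0.21 21.57] yaw [-1.8000e+02  9.0000e-02  1.7443e+02] pos [ 0.5634 -0.102   0.2657]
1.4 [338.44254076 147.25286586] [309.26950762 359.7706903 ] [442.52197123 231.13112959]
1.57 [303.27285512 156.61950097] [309.26950762 359.7706903 ] [447.68547865 189.99766656]
1.7 [275.88456308 168.26579425] [309.26950762 359.7706903 ] [451.49182502 159.34053885]
```

View pics/s6.png

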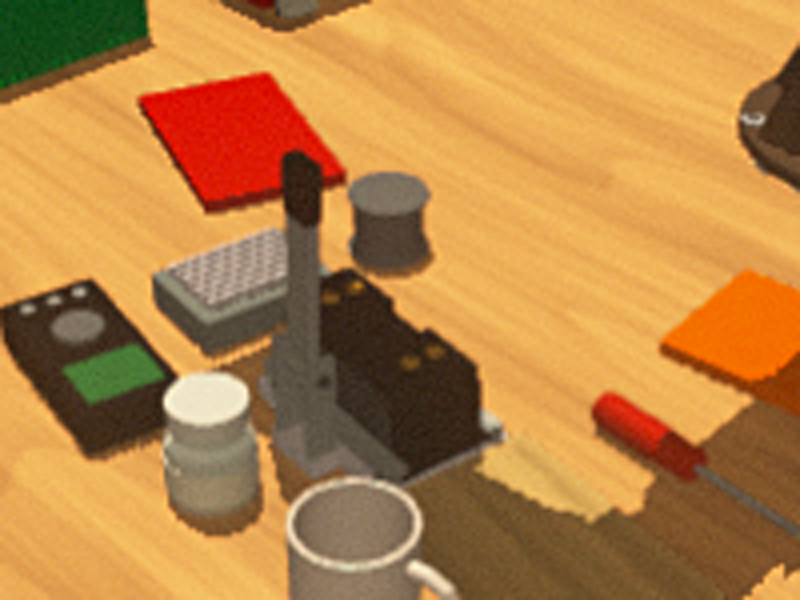

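View pics/t6.png

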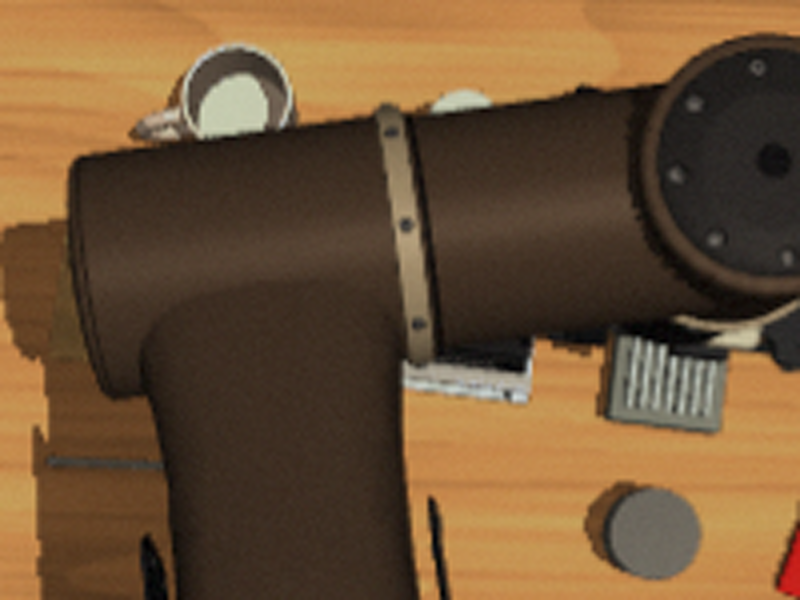

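Run:
```python
from h import *
for z in (.084,.15,.2,.25,.3,.35): print(z,(np.array(proj("scene",[.584,.3666,z]))-[150,145])*3)
im=snapshot("scene");cv2.imwrite("pics/s7.png",im)
for z in (.266,.33,.4,.45,.5,.55): print(z,np.round(proj("scene",[.5634,-.102,z])))
```

```text
0.084 [608.33810215 356.4071805 ]
0.15 [622.19168166 286.4146416 ]
0.2 [633.30739227 229.09870295]
0.25 [644.97595628 167.76975782]
0.3 [657.20635137 102.13502578]
0.35 [669.99713861  31.90126609]
0.266 [218. 109.]
0.33 [217.  86.]
0.4 [217.  58.]
0.45 [216.  38.]
0.5 [215.  16.]
0.55 [215.  -6.]
```

View pics/s7.png

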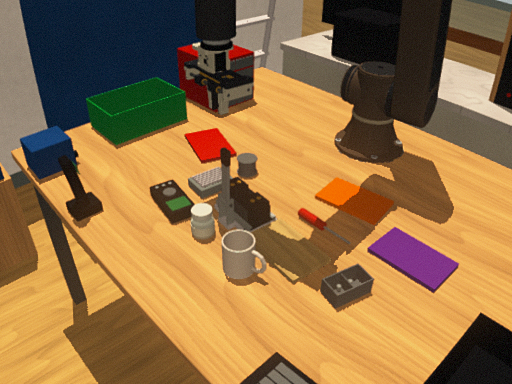

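The scene view shows the bar upright at (226,150), the pack still in its bay at (250,200), and the drawer upright on the bench at (347,285). I'll go down behind the pack, with an 8 mm offset away from the bar, and push along +y.

>>> {"name": "step_arm", "arguments": {
  "plan": "0 1.27 -0.2 3 0 0 0;0 0 0 3.6 0 0 0;0 0 0 3.6 0 0 0;0 0 0 3.6 0 0 0;0 0 0 3.6 0 0 0;0 0 0 3.2 0 0 0;0 0 0 0 0 0 0;0 0 0 0 0 0 0"
}}

```text
clock: 12.38
tool_pos: [0.5515, -0.0996, 0.057]
orientation: [-179.9, -0.2, 174.6]
force: [0.6, -0.5, 0.7]
opening: 0.0007
```

>>> {"name": "step_arm", "arguments": {
  "plan": "0 0 0.9 0 0 0 0;0 0 0.9 0 0 0 0;0 0 0.9 0 0 0 0;0 0 0.9 0 0 0 0;0 0 0.9 0 0 0 0"
}}

```text
clock: 12.8
tool_pos: [0.5571, -0.0552, 0.0603]
orientation: [-179.9, 0.1, 174.6]
force: [-1.3, -8.9, 4.8]
opening: 0.0003
```

Run:
```python
from h import *
crop(snapshot("scene"),150,85,200,150,4,"s8.png")
```

```text
(no output)
```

View pics/s8.png

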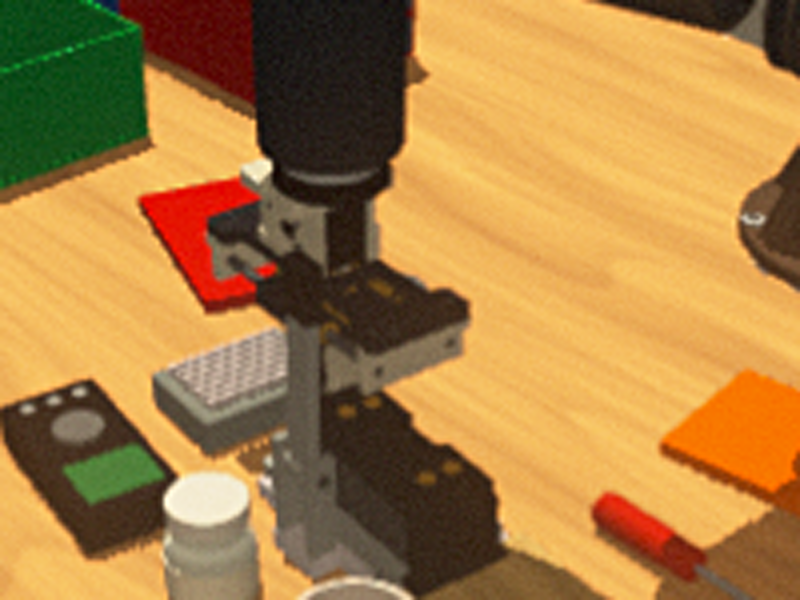

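>>> {"name": "step_arm", "arguments": {
  "plan": "0 0 0.9 0 0 0 0;0 0 0.9 0 0 0 0;0 0 0.9 0 0 0 0;0 0 0.9 0 0 0 0"
}}

```text
clock: 13.18
tool_pos: [0.5602, -0.02, 0.0601]
orientation: [-179.9, 0.1, 174.6]
force: [-1.9, -11.1, 8.3]
opening: -0.0001
```

>>> {"name": "step_arm", "arguments": {
  "plan": "0 0 0.9 0 0 0 0;0 0 0.9 0 0 0 0;0 0 0.9 0 0 0 0;0 0 0.9 0 0 0 0"
}}

```text
clock: 13.52
tool_pos: [0.5635, 0.0159, 0.0601]
orientation: [-179.9, 0.1, 174.5]
force: [-2.5, -9.5, 6.3]
opening: 0.0002
```

Run:
```python
from h import *
crop(snapshot("scene"),150,85,200,150,4,"s9.png")
```

```text
(no output)
```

View pics/s9.png

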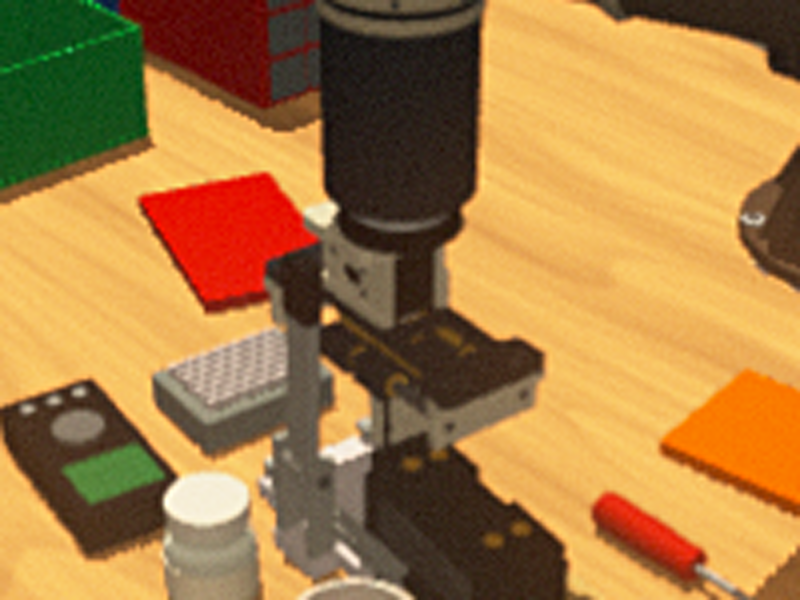

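The pack is sliding straight and the tool is clear of the bar. Continuing.

>>> {"name": "step_arm", "arguments": {
  "plan": "0 0 0.9 0 0 0 0;0 0 0.9 0 0 0 0;0 0 0.9 0 0 0 0;0 0 0.9 0 0 0 0;0 0 0.9 0 0 0 0;0 0 0.9 0 0 0 0"
}}

```text
clock: 14.07
tool_pos: [0.5685, 0.07, 0.0591]
orientation: [-180.0, 0.0, 174.5]
force: [0.0, -6.4, 1.1]
opening: 0.0007
```

Run:
```python
from h import *
crop(snapshot("scene"),180,135,200,150,4,"s10.png")
go(*bw(-.007,.077),.06)
```

```text
tool shift cm [ 0.15  1.66 -0.1 ] yaw [1.7997e+02 7.0000e-02 1.7457e+02] pos [0.5689 0.0716 0.059 ]
```

View pics/s10.png

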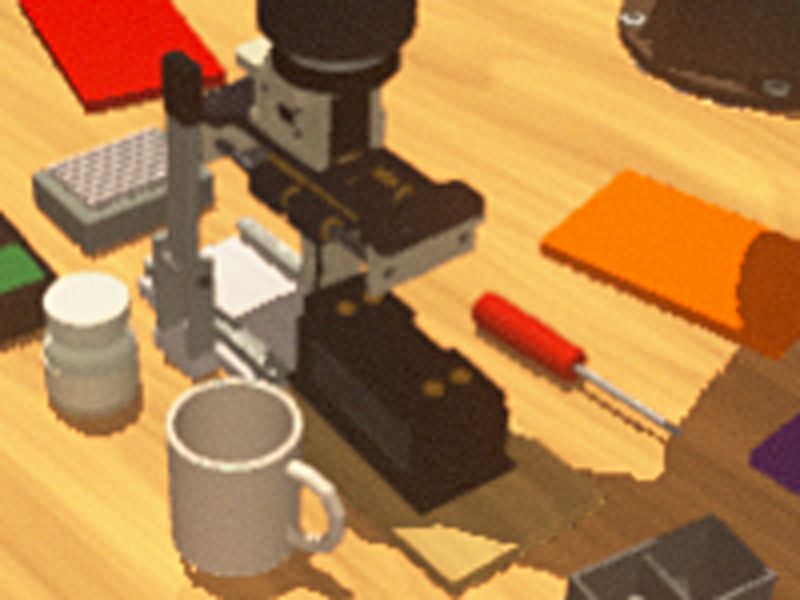

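Run:
```python
from h import *
a=np.radians(BY)
for u,v in((425,512),(514,464)):
    p=at("scene",180+(u+.5)/4-.5,135+(v+.5)/4-.5,.0125)[:2]-BC
    print("bay frame",p[0]*np.cos(a)+p[1]*np.sin(a),-p[0]*np.sin(a)+p[1]*np.cos(a))
```

```text
bay frame 0.04252439461517335 0.2136609087933742
bay frame -0.026843278675253376 0.21444905673749984
```

>>> {"name": "step_arm", "arguments": {
  "plan": "0 0 0.8 0 0 0 0;0 0 0.8 0 0 0 0;0 0 0.7 0 0 0 0;0 0 0.5 0 0 0 0;0 0 0 0 0 0 0;0 0 -1.5 0 0 0 0;0 0 0 -3.5 0 0 0;0 0 0 -4 0 0 0;0 0 0 -4 0 0 0;0 0 0 0 0 0 0"
}}

```text
clock: 14.95
tool_pos: [0.5744, 0.0839, 0.1821]
orientation: [179.7, 0.7, 174.6]
force: [1.3, 0.4, 0.5]
opening: 0.0006
```

Run:
```python
from h import *
crop(snapshot("scene"),180,135,200,150,4,"s11.png")
crop(snapshot("top"),155,100,200,150,4,"t11.png")
go(*bw(.062,0),.27)
```

```text
tool shift cm [-6.64 -7.24 -9.43] yaw [179.79   0.29 174.53] pos [0.571  0.0834 0.1757]
```

View pics/s11.png

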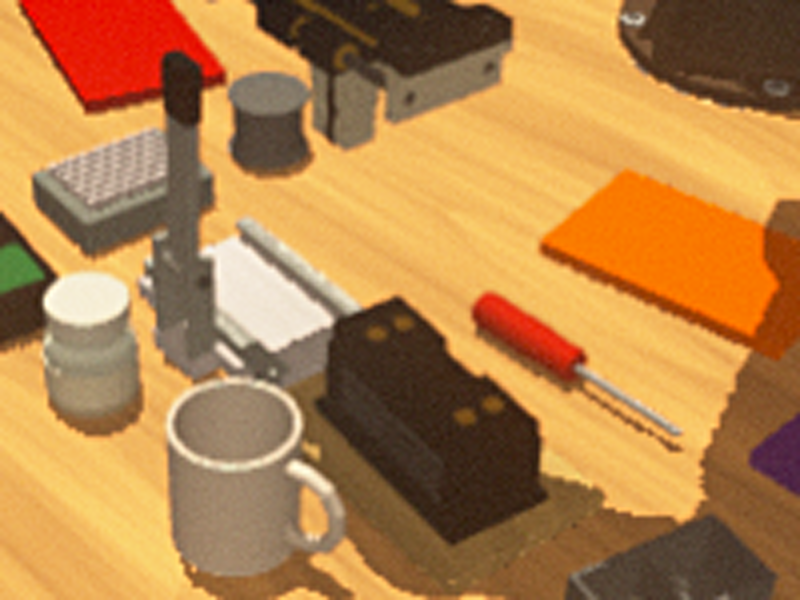

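View pics/t11.png

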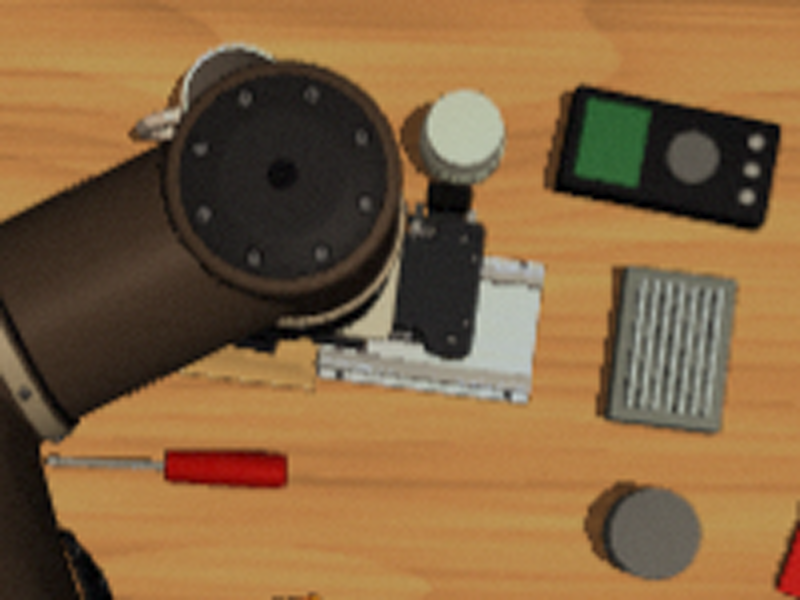

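Run:
```python
from h import *
a=np.radians(BY);q=[]
for u,v in((455,543),(548,494),(318,400)):
    p=at("scene",180+(u+.5)/4-.5,135+(v+.5)/4-.5,.0125)[:2]-BC
    q.append(np.array((p[0]*np.cos(a)+p[1]*np.sin(a),-p[0]*np.sin(a)+p[1]*np.cos(a))))
    print(q[-1])
d=q[0]-q[2];print("yaw err of long side",np.degrees(np.arctan2(-d[0],d[1])),np.linalg.norm(d))
```

```text
[0.04497806 0.2432415 ]
[-0.02548588  0.24580937]
[0.03231639 0.09775758]
yaw err of long side -4.974000797972638 0.14603386401626894
```

Run:
```python
from h import *
print(np.round(telemetry.get_obs()["joint_pos"],1))
go(*bw(.003,.171),.2)
```

```text
[  27.7   13.4  -16.4   -0.   -59.9 -123.2]
tool shift cm [-0.75  9.87 -2.43] yaw [179.79   0.29 174.53] pos [0.571  0.0834 0.1757]
```

Pack centre is at about 171 mm in the bay's frame, fully off the rails, but turned about 3 to 5° clockwise. I'll turn the gripper 90° and squeeze it across its width to straighten it.

>>> {"name": "step_arm", "arguments": {
  "plan": "0 -0.19 2.47 -0.6 0 0 0;0 -0.19 2.47 -0.6 0 0 0;0 -0.19 2.47 -0.6 0 0 0;0 -0.19 2.47 -0.6 0 0 0;4 0 0 0 0 0 -7;8.7 0 0 0 0 0 -7;8.7 0 0 0 0 0 -7;8.7 0 0 0 0 0 -7;8.7 0 0 0 0 0 -7;8.7 0 0 0 0 0 -7;8.7 0 0 0 0 0 -7;8.7 0 0 0 0 0 -7"
}}

```text
clock: 16.05
tool_pos: [0.5861, 0.1803, 0.1956]
orientation: [179.9, -0.1, -129.1]
force: [-0.3, -0.5, 0.5]
opening: 0.0486
```

>>> {"name": "step_arm", "arguments": {
  "plan": "8.7 0 0 0 0 0 -7;8.7 0 0 0 0 0 -7;8.7 0 0 0 0 0 -7;8.7 0 0 0 0 0 -7;8.7 0 0 0 0 0 -6;8.7 0 0 0 0 0 0;8.7 0 0 0 0 0 0"
}}

```text
clock: 16.63
tool_pos: [0.5863, 0.1804, 0.196]
orientation: [179.9, -0.0, -95.7]
force: [-0.5, -0.5, -0.8]
opening: 0.0863
```

Run:
```python
from h import *
crop(snapshot("scene"),180,135,200,150,4,"s12.png")
go(*bw(.003,.171),.037)
```

```text
tool shift cm [-0.07 -0.15 15.92] yaw [ 1.7995e+02 -2.0000e-02 -9.5700e+01] pos [0.5863 0.1804 0.1962]
```

View pics/s12.png

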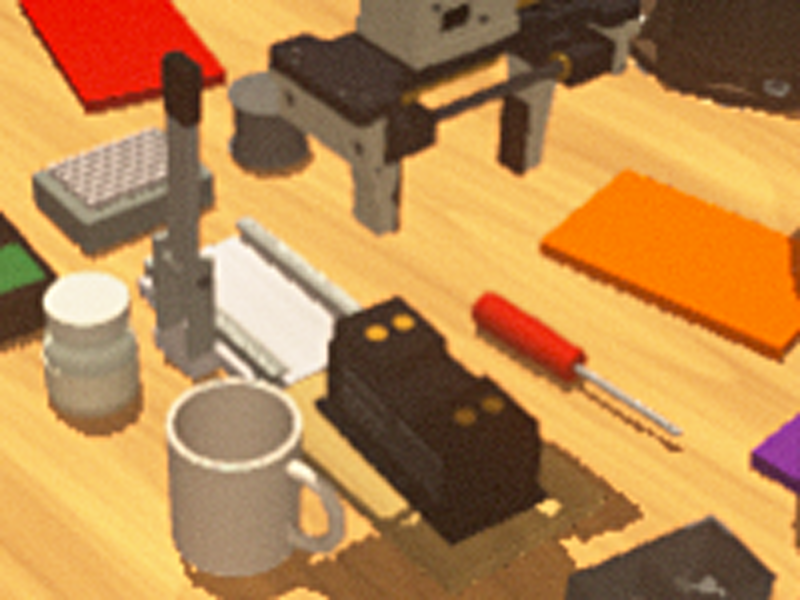

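>>> {"name": "step_arm", "arguments": {
  "plan": "8.7 0 0 3.5 0 0 0;8.7 0 0 3.5 0 0 0;8.7 0 0 3.5 0 0 0;8.7 0 0 2.5 0 0 0;8.7 0 0 1.5 0 0 0;8.7 0 0 1.4 0 0 0;8.7 0 0 0 0 0 0"
}}

```text
clock: 17.27
tool_pos: [0.5846, 0.1795, 0.0346]
orientation: [179.7, -0.2, -95.7]
force: [-1.0, -0.4, -0.9]
opening: 0.087
```

>>> {"name": "step_arm", "arguments": {
  "plan": "7.5 0 0 0 0 0 0;6.5 0 0 0 0 0 0;6 0 0 0 0 0 0;5.6 0 0 0 0 0 0;5.3 0 0 0 0 0 0;5.3 0 0 0 0 0 0;5.3 0 0 0 0 0 0;5.3 0 0 0 0 0 0"
}}

```text
clock: 17.93
tool_pos: [0.5881, 0.1814, 0.0394]
orientation: [-179.8, 0.1, -95.4]
force: [6.4, 1.7, 6.4]
opening: 0.0582
```

>>> {"name": "step_arm", "arguments": {
  "plan": "6.5 0 0 0 0 0 0;7.5 0 0 0 0 0 0;8.7 0 0 0 0 0 0;8.7 0 0 0 0 0 0;8.7 0 0 0 0 0 0;8.7 0 0 -2 0 0 0;8.7 0 0 -4 0 0 0;8.7 0 0 -4 0 0 0;8.7 0 0 -4 0 0 0;8.7 0 0 -4 0 0 0;8.7 0 0 -4 0 0 0;8.7 0 0 -0.8 0 0 0"
}}

```text
clock: 18.93
tool_pos: [0.5889, 0.1813, 0.2739]
orientation: [-179.5, 0.3, -95.4]
force: [0.6, 0.4, 1.4]
opening: 0.0872
```

>>> {"name": "step_arm", "arguments": {
  "plan": "8.7 0 0 0 0 0 7;8.7 0 0 0 0 0 7;8.7 0 0 0 0 0 7;8.7 0 0 0 0 0 7;8.7 0 0 0 0 0 7;8.7 0 0 0 0 0 7;8.7 0 0 0 0 0 7;8.7 0 0 0 0 0 7;8.7 0 0 0 0 0 7;8.7 0 0 0 0 0 7;8.7 0 0 0 0 0 7;8.7 0 0 0 0 0 7"
}}

```text
clock: 19.93
tool_pos: [0.5862, 0.1805, 0.2655]
orientation: [-180.0, -0.1, -179.8]
force: [0.6, 0.5, 1.1]
opening: 0.0873
```

>>> {"name": "step_arm", "arguments": {
  "plan": "7 0 0 0 0 0 6;7 0 0 0 0 0 0;6 0 0 0 0 0 0"
}}

```text
clock: 20.18
tool_pos: [0.5863, 0.1806, 0.2656]
orientation: [-180.0, -0.0, 174.7]
force: [0.5, 0.4, -0.0]
opening: 0.0731
```

Run:
```python
from h import *
crop(snapshot("scene"),180,135,200,150,4,"s13.png")
go(.642,.0024,.265)
```

```text
tool shift cm [ -7.17 -17.23   0.07] yaw [-1.7998e+02 -3.0000e-02  1.7474e+02] pos [0.5864 0.1806 0.2657]
```

View pics/s13.png

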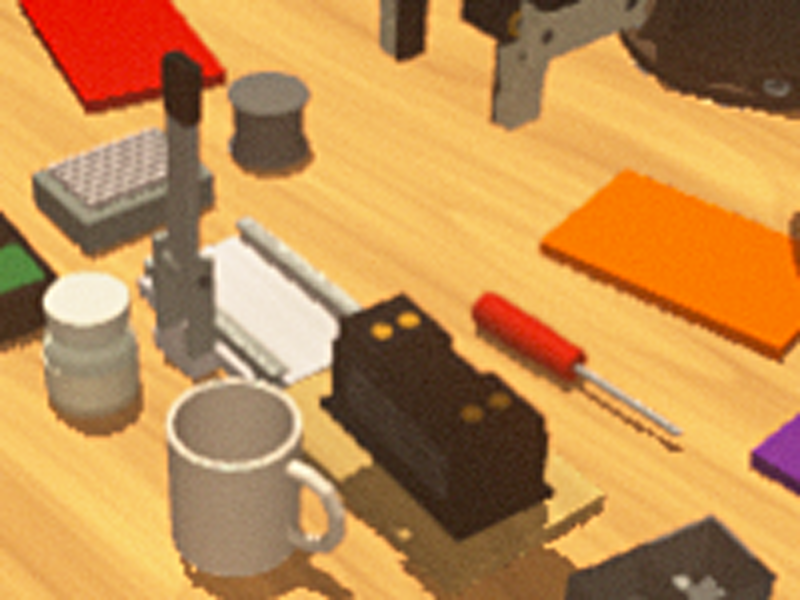

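The pack now lies squarely on the shelf (crop (440,420)), with the bar still upright at (185,180). Next I'll pinch the upright grip.

>>> {"name": "step_arm", "arguments": {
  "plan": "6 -1.43 -3.45 0 0 0 0;6 -1.43 -3.45 0 0 0 0;6 -1.43 -3.45 0 0 0 0;6 -1.43 -3.45 0 0 0 0;6 -1.43 -3.45 0 0 0 0;6 0 0 0 0 0 0;6 0 0 0 0 0 0;6 0 0 0 0 0 0"
}}

```text
clock: 20.9
tool_pos: [0.6411, 0.0019, 0.2658]
orientation: [180.0, -0.0, 174.6]
force: [-1.1, 0.3, -0.2]
opening: 0.0599
```

Run:
```python
from h import *
crop(snapshot("scene"),150,85,200,150,4,"s14.png")
go(.642,.0024,.19)
```

```text
tool shift cm [-0.09 -0.01  7.59] yaw [ 1.7999e+02 -2.0000e-02  1.7462e+02] pos [0.6411 0.0026 0.2659]
```

View pics/s14.png

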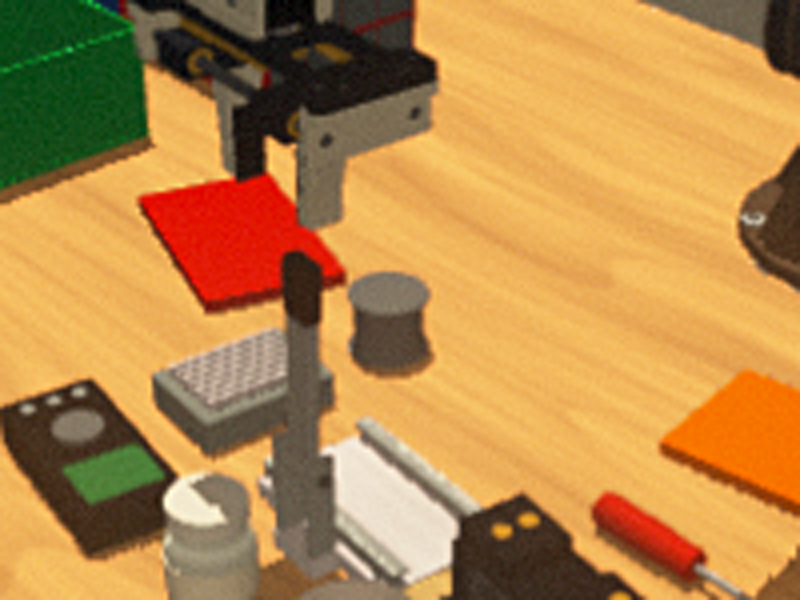

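>>> {"name": "step_arm", "arguments": {
  "plan": "6 0 0 2.6 0 0 0;6 0 0 2.6 0 0 0;6 0 0 2.4 0 0 0;4 0 0 0 0 0 0;2 0 0 0 0 0 0;2 0 0 0 0 0 0;2 0 0 0 0 0 0;2 0 0 0 0 0 0;2 0 0 0 0 0 0;2 0 0 0 0 0 0;2 0 0 0 0 0 0"
}}

```text
clock: 21.87
tool_pos: [0.642, 0.0023, 0.1916]
orientation: [180.0, 0.1, 174.5]
force: [-1.1, 2.5, 7.1]
opening: 0.0275
```

Run:
```python
import numpy as np
t=np.radians(np.linspace(91,0,19));x=-13.6*np.cos(t)+.8*np.sin(t);z=13.6*np.sin(t)+.8*np.cos(t)
print("; ".join(f"{a:.2f} {b:.2f}" for a,b in zip(-np.diff(x),-np.diff(z))))
```

```text
1.20 -0.04; 1.20 0.07; 1.19 0.17; 1.17 0.28; 1.14 0.38; 1.10 0.48; 1.06 0.57; 1.00 0.66; 0.94 0.75; 0.87 0.83; 0.79 0.90; 0.71 0.97; 0.62 1.03; 0.53 1.08; 0.43 1.12; 0.33 1.16; 0.23 1.18; 0.12 1.20
```

>>> {"name": "step_arm", "arguments": {
  "plan": "2 1.2 0 -0.04 0 0 0;2 1.2 0 0.07 0 0 0;2 1.19 0 0.17 0 0 0;2 1.17 0 0.28 0 0 0;2 1.14 0 0.38 0 0 0;2 1.1 0 0.48 0 0 0;2 0 0 0 0 0 0"
}}

```text
clock: 22.45
tool_pos: [0.5715, 0.0094, 0.1755]
orientation: [179.9, 0.1, 174.5]
force: [8.1, -0.0, -13.3]
opening: 0.0273
```

>>> {"name": "step_arm", "arguments": {
  "plan": "2 0.98 0 0.72 0 0 0;2 0.97 0 0.72 0 0 0;2 0.9 0 0.78 0 0 0;2 0.85 0 0.83 0 0 0;2 0.77 0 0.9 0 0 0;2 0.69 0 0.97 0 0 0;2 0 0 0 0 0 0"
}}

```text
clock: 23.03
tool_pos: [0.5225, 0.0142, 0.1275]
orientation: [179.9, 0.3, 174.6]
force: [10.2, -1.1, -5.8]
opening: 0.0276
```

>>> {"name": "step_arm", "arguments": {
  "plan": "2 0.5 0 1.03 0 0 0;2 0.45 0 1.08 0 0 0;2 0.38 0 1.12 0 0 0;2 0.28 0 1.16 0 0 0;2 0.2 0 1.18 0 0 0;2 0 0 0 0 0 0"
}}

```text
clock: 23.53
tool_pos: [0.5053, 0.016, 0.0719]
orientation: [179.9, 0.3, 174.6]
force: [7.9, 0.0, -0.2]
opening: 0.0278
```

Run:
```python
from h import *
crop(snapshot("scene"),150,110,200,150,4,"s15.png")
```

```text
(no output)
```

View pics/s15.png

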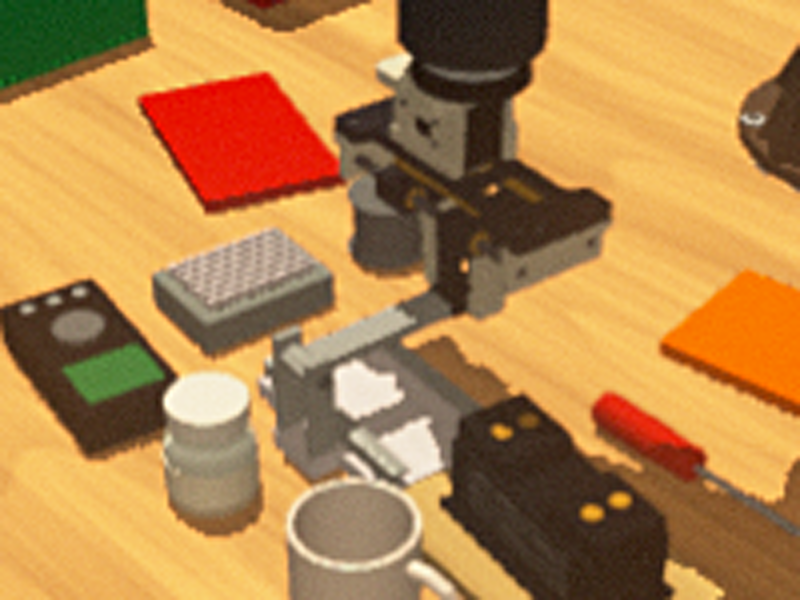

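The bar is nearly level, with the grip held at crop (450,290). I'll lower the last bit while watching the force.

>>> {"name": "step_arm", "arguments": {
  "plan": "2 0.08 0 0.6 0 0 0;2 0.05 0 0.4 0 0 0;2 0 0 0.2 0 0 0;2 0 0 0 0 0 0"
}}

```text
clock: 23.92
tool_pos: [0.5056, 0.016, 0.0646]
orientation: [179.9, 0.5, 174.7]
force: [-3.3, -4.1, 35.2]
opening: 0.0277
```

35 N at z = 0.065 means the bar has met its lower stop. I'll ease off, open, and lift away.

>>> {"name": "step_arm", "arguments": {
  "plan": "2 0 0 -0.2 0 0 0;2 0 0 0 0 0 0;4 0 0 0 0 0 0;6 0 0 0 0 0 0;6 0 0 0 0 0 0;6 0 0 0 0 0 0;6 0 0 -2 0 0 0;6 0 0 -4 0 0 0;6 0 0 -4 0 0 0;6 0 0 -4 0 0 0;6 2.5 -3 0 0 0 0;6 2.5 -3 0 0 0 0"
}}

```text
clock: 24.92
tool_pos: [0.4467, -0.0388, 0.2036]
orientation: [179.9, 0.2, 174.6]
force: [-0.7, -0.1, -0.8]
opening: 0.0601
```

>>> {"name": "step_arm", "arguments": {
  "plan": "6 1 -3.8 0 0 0 0;6 1 -3.8 0 0 0 0;6 1 -3.8 0 0 0 0;6 1 -3.8 0 0 0 0;6 0 -4 0 0 0 0;6 0 -4 0 0 0 0;6 0 -4 0 0 0 0;6 0 -4 0 0 0 0;6 0 0 0 0 0 0;6 0 0 0 0 0 0"
}}

```text
clock: 25.75
tool_pos: [0.3746, -0.3478, 0.2006]
orientation: [180.0, -0.1, 174.3]
force: [0.5, -0.0, 0.1]
opening: 0.0601
```

Run:
```python
from h import *
crop(snapshot("scene"),150,135,250,187,3,"s16.png")
t=snapshot("top");cv2.imwrite("pics/top16.png",t);crop(t,105,100,250,187,3,"t16.png")
for a in (0,.05,.1):
    p=bw(.060-.148*np.cos(a),0);z=.074+.148*np.sin(a)
    print(a,[np.round((np.array(proj("scene",[*p,z+o]))-[150,135])*3,1) for o in(-.007,.007)])
```

```text
0 [array([368.5, 143.2]), array([369. , 130.3])]
0.05 [array([368.6, 136.4]), array([369.1, 123.4])]
0.1 [array([368.4, 129.8]), array([368.9, 116.7])]
```

View pics/s16.png

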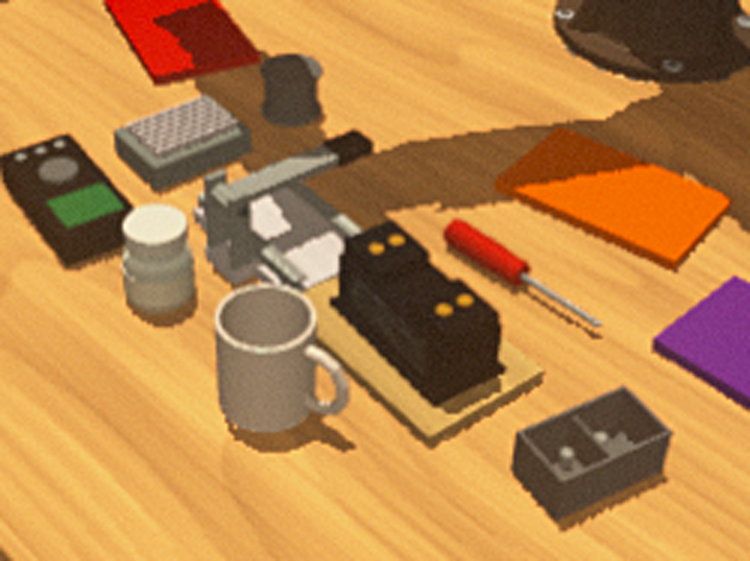

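View pics/t16.png

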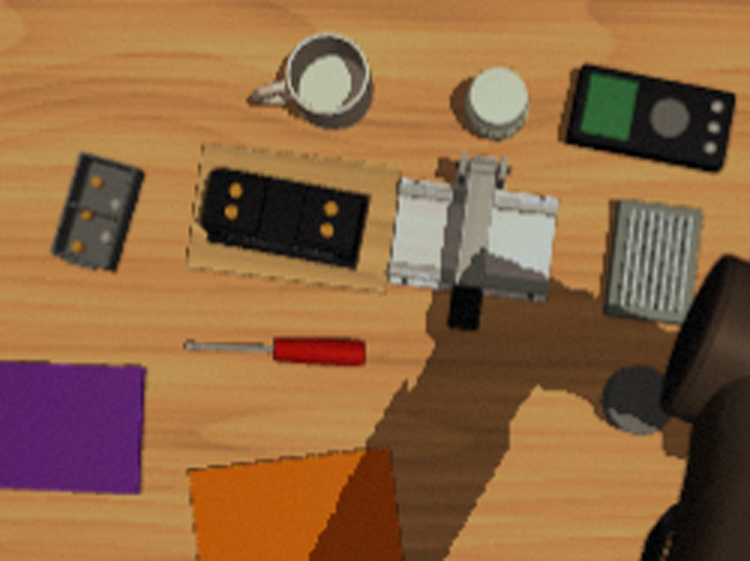

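Everything looks in place. The pack is on the shelf (top crop (285,218)), clear of the rails at (390,230). The drawer is upright on the bench at (97,212), the bar is down at (470,250), and the bystanders look unmoved. Last numeric check: bar tip against the start picture, and the pack's yaw.

Run:
```python
from h import *
s0=cv2.imread("pics/scene0.png");s1=snapshot("scene")
for n,s in(("before",s0),("now",s1)):
    g=cv2.cvtColor(s,cv2.COLOR_BGR2GRAY)[170:200,258:282];m=(g<60).astype(np.uint8)
    k,l,st,c=cv2.connectedComponentsWithStats(m);i=1+np.argmax(st[1:,4]);print(n,st[i],np.round(c[i],2))
t=cv2.imread("pics/top16.png");g=cv2.cvtColor(t,cv2.COLOR_BGR2GRAY)[145:195,165:232];m=cv2.morphologyEx((g<45).astype(np.uint8),cv2.MORPH_CLOSE,np.ones((7,7)))
k,l,st,c=cv2.connectedComponentsWithStats(m);i=1+np.argmax(st[1:,4]);print(st[i])
cn=cv2.findContours((l==i).astype(np.uint8),cv2.RETR_EXTERNAL,2)[0][0];r=cv2.boxPoints(cv2.minAreaRect(cn))+[165,145]
w=np.array([at("top",*p,.07)[:2] for p in r]);a=np.radians(BY)
R=np.array([[np.cos(a),np.sin(a)],[-np.sin(a),np.cos(a)]]);q=(R@(w-BC).T).T*1e3;print("pack, bay frame mm",np.round(q,1).tolist(),q.mean(0))
for i in range(4):
    d=w[(i+1)%4]-w[i];print(np.linalg.norm(d),np.degrees(np.arctan2(d[1],d[0])))
```

```text
before [ 1  9 15 11 95] [ 8.17 13.39]
now [  0   9  16  11 108] [ 8.07 13.64]
[   7   11   56   33 1293]
pack, bay frame mm [[-33.5, 249.3], [33.6, 245.7], [23.7, 99.2], [-43.2, 103.3]] [ -4.8654112  174.34507281]
0.0672816946053719 -8.545242179655856
0.14687075010078818 -99.39988442889602
0.06701740513948581 171.00340412725583
0.14633913259653172 80.70131165823956
```

The outline suggests the pack may still be 2–3° off, so I'll take an enlarged look.

Run:
```python
from h import *
crop(cv2.imread("pics/top16.png"),165,142,80,60,10,"t17.png")
```

```text
(no output)
```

View pics/t17.png

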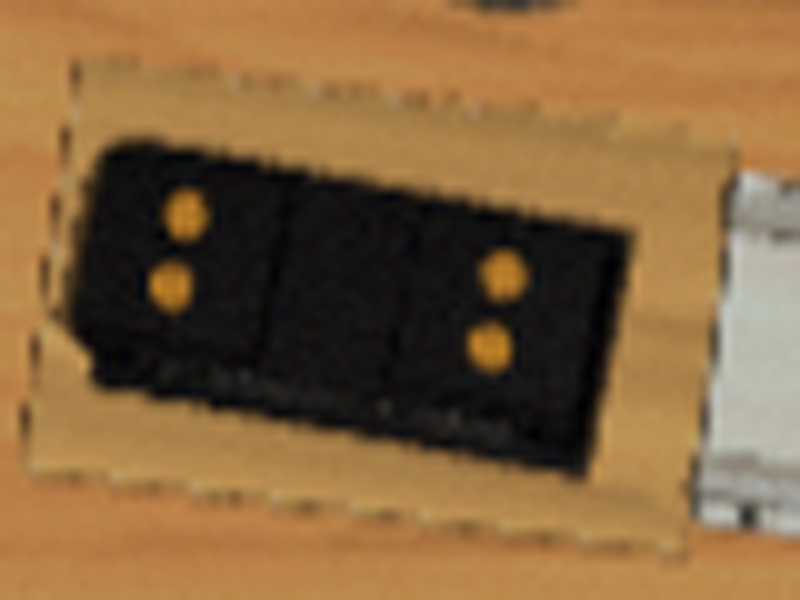

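The terminal dots give an image slope of 10.85°, against 7.5° when the pack was in the rails. So it is still about 3.3° clockwise, and the squeeze did not square it fully. There is time to fix it: grip it at its own angle, then turn it.

Run:
```python
from h import *
d=np.array([at("top",165+(u+.5)/10-.5,142+(v+.5)/10-.5,.0785)[:2] for u,v in((186,214),(171,287),(503,275),(490,348))])
b=np.array([at("top",155+(u+.5)/4-.5,100+(v+.5)/4-.5,.080)[:2] for u,v in((368,286),(365,316),(497,303),(494,333))])
for n,q in(("now",d),("before",b)):
    v=q[0]+q[1]-q[2]-q[3];print(n,q.mean(0),"yaw",np.degrees(np.arctan2(v[1],v[0]))-90)
go(*d.mean(0),.2)
```

```text
now [0.58611452 0.18584682] yaw -9.264251027556583
before [0.57098297 0.01187452] yaw -5.857942694067745
tool shift cm [-15.9   54.88   0.14] yaw [ 1.7997e+02 -4.0000e-02  1.7455e+02] pos [ 0.3757 -0.3454  0.2014]
```

>>> {"name": "step_arm", "arguments": {
  "plan": "8.7 -1.14 3.92 0 0 0 0;8.7 -1.14 3.92 0 0 0 0;8.7 -1.14 3.92 0 0 0 0;8.7 -1.14 3.92 0 0 0 0;8.7 -1.14 3.92 0 0 0 0;8.7 -1.14 3.92 0 0 0 0;8.7 -1.14 3.92 0 0 0 0;8.7 -1.14 3.92 0 0 0 0;8.7 -1.14 3.92 0 0 0 0;8.7 -1.14 3.92 0 0 0 0;8.7 -1.14 3.92 0 0 0 0;8.7 -1.14 3.92 0 0 0 0"
}}

```text
clock: 26.9
tool_pos: [0.5563, 0.1129, 0.2024]
orientation: [180.0, 0.0, 174.7]
force: [0.6, -0.3, 0.1]
opening: 0.0869
```

>>> {"name": "step_arm", "arguments": {
  "plan": "8.7 -1.14 3.92 0 0 0 0;8.7 -1.1 3.92 0 0 0 0;8.7 0 0 0 0 0 -7;8.7 0 0 0 0 0 -7;8.7 0 0 0 0 0 -7;8.7 0 0 0 0 0 -7;8.7 0 0 0 0 0 -7;8.7 0 0 0 0 0 -7;8.7 0 0 0 0 0 -7;8.7 0 0 0 0 0 -7;8.7 0 0 0 0 0 -7;8.7 0 0 0 0 0 -7"
}}

```text
clock: 27.9
tool_pos: [0.5855, 0.1867, 0.2021]
orientation: [-180.0, 0.0, -115.0]
force: [-0.2, 1.0, 0.6]
opening: 0.087
```

>>> {"name": "step_arm", "arguments": {
  "plan": "8.7 0 0 0 0 0 -7;8.7 0 0 0 0 0 -7;8.7 0 0 0 0 0 -2.2;8.7 0 0 0 0 0 0;8.7 0 0 0 0 0 0"
}}

```text
clock: 28.32
tool_pos: [0.5858, 0.1862, 0.2021]
orientation: [-180.0, 0.0, -99.3]
force: [0.6, -0.1, 0.6]
opening: 0.0869
```

Run:
```python
from h import *
go(.5861,.1855,.037)
```

```text
tool shift cm [ 0.07 -0.04 16.51] yaw [-1.7999e+02  2.0000e-02 -9.9250e+01] pos [0.5858 0.1862 0.2021]
```

>>> {"name": "step_arm", "arguments": {
  "plan": "8.7 0 0 3.5 0 0 0;8.7 0 0 3.5 0 0 0;8.7 0 0 3.5 0 0 0;8.7 0 0 2.8 0 0 0;8.7 0 0 1.8 0 0 0;8.7 0 0 1.5 0 0 0;7 0 0 0 0 0 0;6 0 0 0 0 0 0;5.3 0 0 0 0 0 0;5.3 0 0 0 0 0 0;5.3 0 0 0 0 0 0;5.3 0 0 0 0 0 0"
}}

```text
clock: 29.32
tool_pos: [0.5879, 0.1856, 0.0373]
orientation: [-179.9, 0.1, -99.3]
force: [1.6, 0.5, 3.0]
opening: 0.0578
```

>>> {"name": "step_arm", "arguments": {
  "plan": "5.3 0 0 0 0 0 0;5.3 0 0 0 0 0 0;5.3 0 0 0 0 0 -1.2;5.3 0 0 0 0 0 -1.2;5.3 0 0 0 0 0 -1.2;5.3 0 0 0 0 0 0;5.3 0 0 0 0 0 0;5.3 0 0 0 0 0 0"
}}

```text
clock: 29.98
tool_pos: [0.5877, 0.1862, 0.0373]
orientation: [-179.9, 0.1, -95.6]
force: [-0.9, 3.6, 7.8]
opening: 0.058
```

Run:
```python
from plant import telemetry
o=telemetry.get_obs();print(o["moment"],o["orientation"],o["force"])
```

```text
[1.24433278 0.62615987 0.15675835] [-1.79859753e+02  1.24635116e-01 -9.56347184e+01] [-0.92603249  3.61675947  7.75804725]
```

>>> {"name": "step_arm", "arguments": {
  "plan": "5.3 0 0 0 0 0 -1;5.3 0 0 0 0 0 -1;5.3 0 0 0 0 0 0;5.3 0 0 0 0 0 0;5.3 0 0 0 0 0 0"
}}

```text
clock: 30.4
tool_pos: [0.5877, 0.1863, 0.0373]
orientation: [-179.9, 0.1, -93.6]
force: [-0.1, 5.0, 7.4]
opening: 0.0578
```

>>> {"name": "step_arm", "arguments": {
  "plan": "6.5 0 0 0 0 0 0;7.5 0 0 0 0 0 0;8.7 0 0 0 0 0 0;8.7 0 0 0 0 0 0;8.7 0 0 0 0 0 0;8.7 0 0 -2 0 0 0;8.7 0 0 -4 0 0 0;8.7 0 0 -4 0 0 0;8.7 0 0 -4 0 0 0;8.7 0 0 -2.5 0 0 0;8.7 0 0 0 0 0 0"
}}

```text
clock: 31.32
tool_pos: [0.5896, 0.186, 0.2078]
orientation: [-179.5, 0.3, -93.6]
force: [0.9, 0.8, 0.4]
opening: 0.087
```

Run:
```python
from h import *
print(telemetry.get_obs()["tool_pos"])
crop(snapshot("scene"),220,180,100,75,8,"s18.png")
crop(snapshot("top"),165,142,80,60,10,"t18.png")
```

```text
[0.58957925 0.18602767 0.20781482]
```

View pics/s18.png

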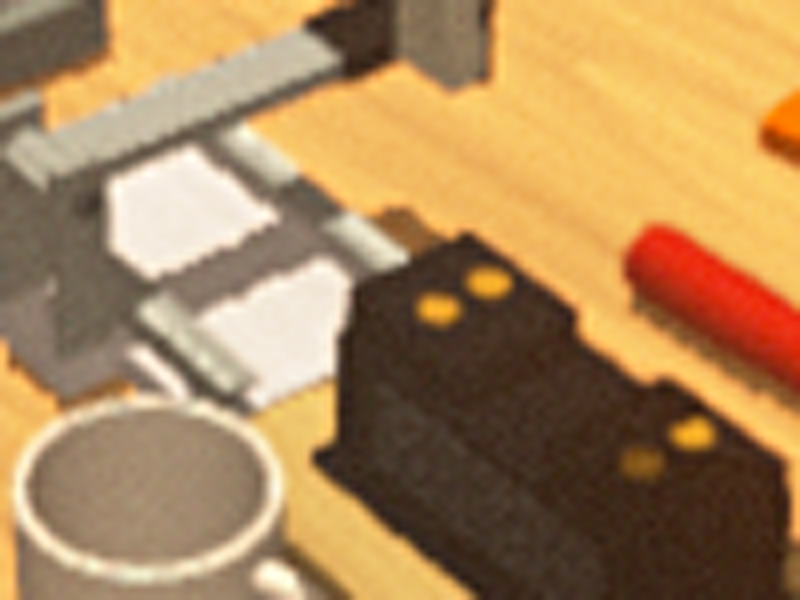

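View pics/t18.png

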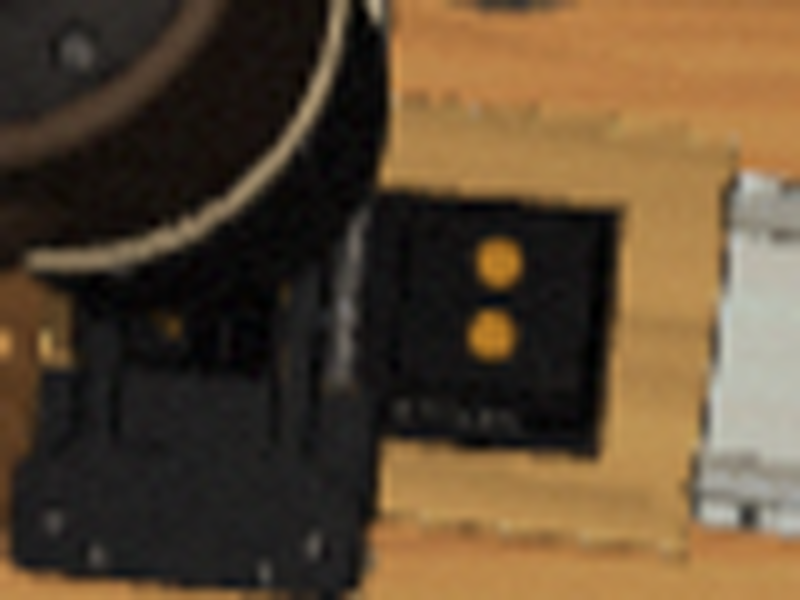

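Run:
```python
from h import *
def m(pts,x0,y0,k,z):
    q=np.array([at("scene",x0+(u+.5)/k-.5,y0+(v+.5)/k-.5,z)[:2] for u,v in pts])
    v=q[2]+q[3]-q[0]-q[1];print(q.mean(0),"yaw",np.degrees(np.arctan2(v[1],v[0]))-90)
m([(439,309),(489,282),(642,461),(693,433)],220,180,8,.0785)
m([(376,248),(397,240),(445,310),(465,300)],150,135,3,.0785)
m([(350,158),(374,148),(430,222),(455,211)],145,145,4,.080)
```

```text
[0.58732164 0.18520581] yaw -3.5461761326787524
[0.58836617 0.18505494] yaw -8.844294647518666
[0.57354267 0.01069705] yaw -5.210671586885638
```

The pack followed the turn fully and is now about 1.8° past straight (yaw −3.5° against −5.4°). I'll grip once more and turn back 1.9°.

>>> {"name": "step_arm", "arguments": {
  "plan": "8.7 0 0 3.5 0 0 0;8.7 0 0 3.5 0 0 0;8.7 0 0 3.5 0 0 0;8.7 0 0 2.8 0 0 0;8.7 0 0 1.8 0 0 0;8.7 0 0 1.4 0 0 0;7 0 0 0 0 0 0;6 0 0 0 0 0 0;5.3 0 0 0 0 0 0;5.3 0 0 0 0 0 0;5.3 0 0 0 0 0 0;5.3 0 0 0 0 0 0"
}}

```text
clock: 32.42
tool_pos: [0.5873, 0.1853, 0.0369]
orientation: [-179.9, 0.1, -93.7]
force: [1.6, 0.0, 2.3]
opening: 0.0579
```

>>> {"name": "step_arm", "arguments": {
  "plan": "5.3 0 0 0 0 0 0;5.3 0 0 0 0 0 0;5.3 0 0 0 0 0 1;5.3 0 0 0 0 0 0.9;5.3 0 0 0 0 0 0;5.3 0 0 0 0 0 0;5.3 0 0 0 0 0 0;5.3 0 0 0 0 0 0"
}}

```text
clock: 33.08
tool_pos: [0.5872, 0.185, 0.0369]
orientation: [-179.9, 0.0, -95.6]
force: [-0.3, -1.7, 6.1]
opening: 0.0578
```

>>> {"name": "step_arm", "arguments": {
  "plan": "6.5 0 0 0 0 0 0;7.5 0 0 0 0 0 0;8.7 0 0 0 0 0 0;8.7 0 0 0 0 0 0;8.7 0 0 0 0 0 0;8.7 0 0 -2 0 0 0;8.7 0 0 -4 0 0 0;8.7 0 0 -4 0 0 0;8.7 0 0 -4 0 0 0;8.7 0 0 -2.5 0 0 0;8.7 2 -2 -1 0 0 0"
}}

```text
clock: 34.0
tool_pos: [0.6052, 0.166, 0.2166]
orientation: [-179.6, 0.3, -95.4]
force: [0.4, 0.3, -0.3]
opening: 0.087
```

Run:
```python
from h import *
print(telemetry.get_obs()["tool_pos"])
crop(snapshot("scene"),220,180,100,75,8,"s19.png")
go(.42,-.3,.25)
```

```text
[0.60517598 0.1660233  0.21655357]
tool shift cm [47.76 14.38 -3.35] yaw [-1.7958e+02  1.6000e-01 -9.5450e+01] pos [0.6085 0.1618 0.2165]
```

View pics/s19.png

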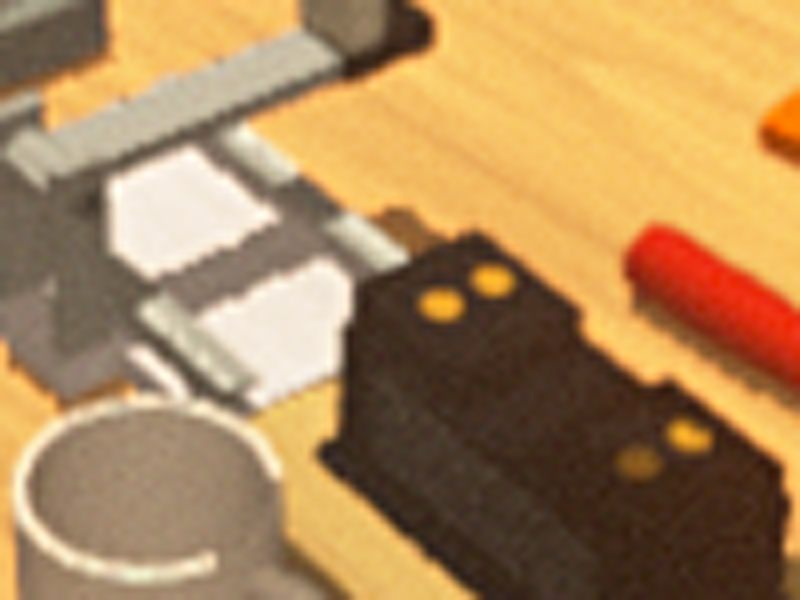

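>>> {"name": "step_arm", "arguments": {
  "plan": "6 3.8 1.2 -0.3 0 0 0;6 3.8 1.2 -0.3 0 0 0;6 3.8 1.2 -0.3 0 0 0;6 3.8 1.2 -0.3 0 0 0;6 3.8 1.2 -0.3 0 0 0;6 3.8 1.2 -0.3 0 0 0;6 3.8 1.2 -0.3 0 0 0;6 3.8 1.2 -0.3 0 0 0;6 3.8 1.2 -0.3 0 0 0;6 3.8 1.2 -0.3 0 0 0;6 3.8 1.2 -0.3 0 0 0;6 3.8 1.2 -0.3 0 0 0"
}}

```text
clock: 35.05
tool_pos: [0.4157, -0.2782, 0.2468]
orientation: [-180.0, 0.0, -95.6]
force: [1.8, -0.7, 0.6]
opening: 0.0598
```

>>> {"name": "step_arm", "arguments": {
  "plan": "6 0 0 0 0 0 0;6 0 0 0 0 0 0;6 0 0 0 0 0 0"
}}

```text
clock: 35.3
tool_pos: [0.4167, -0.2769, 0.2463]
orientation: [180.0, 0.0, -95.7]
force: [0.2, -0.0, 0.4]
opening: 0.0602
```

Run:
```python
from h import *
t=snapshot("top");s=snapshot("scene");cv2.imwrite("pics/top20.png",t)
crop(t,105,100,250,187,3,"t20.png")
hsv=cv2.cvtColor(t,cv2.COLOR_BGR2HSV)[145:192,170:232]
m=((hsv[...,2]>95)).astype(np.uint8)
g=cv2.cvtColor(t,cv2.COLOR_BGR2GRAY);crop(t,165,142,80,60,10,"t20c.png")
for n,f in(("before",cv2.imread("pics/scene0.png")),("now",s)):
    gg=cv2.cvtColor(f,cv2.COLOR_BGR2GRAY)[170:200,258:282]
    k,l,st,c=cv2.connectedComponentsWithStats((gg<60).astype(np.uint8));i=1+np.argmax(st[1:,4]);print(n,st[i],np.round(c[i],2))
```

```text
before [ 1  9 15 11 95] [ 8.17 13.39]
now [  0   9  16  11 100] [ 7.9  13.49]
```

View pics/t20.png

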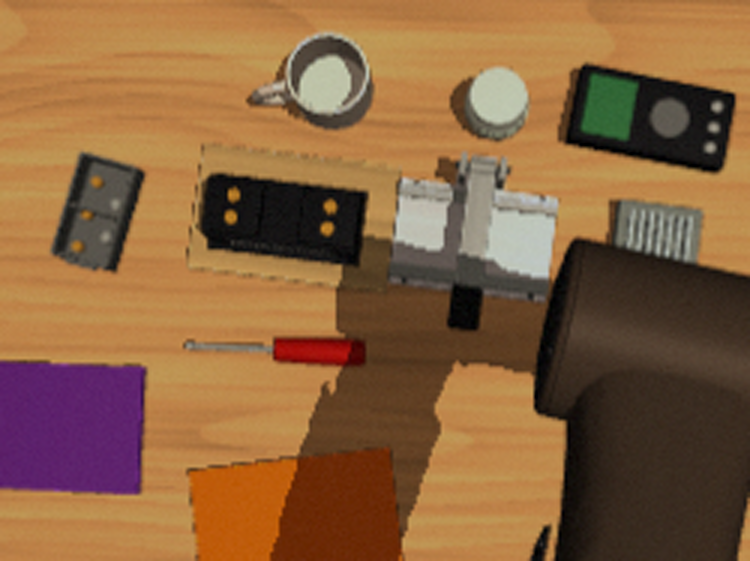

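View pics/t20c.png

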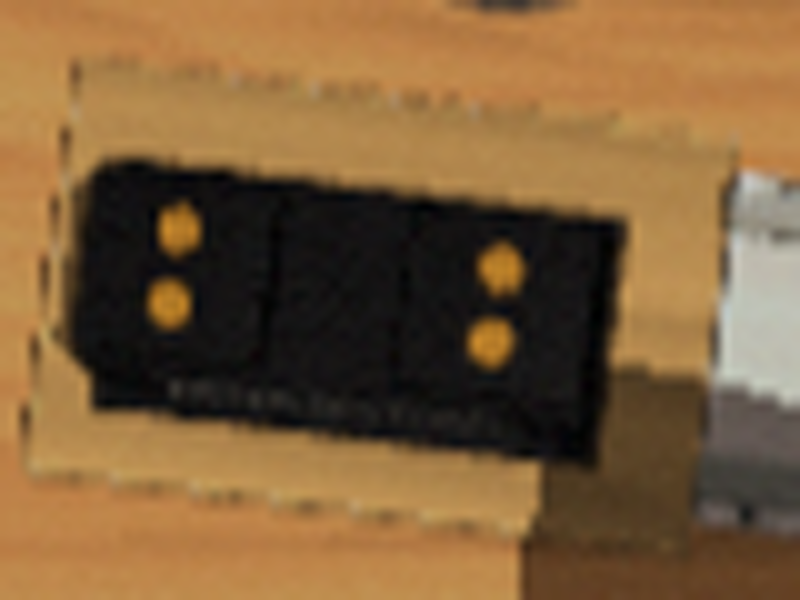

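The pack's terminal dots (crop (180,230) to (500,270)) slope 7.1°, against 7.5° in the rails, so it is straight within about 0.5°. The bar tip matches its starting pixel position to about 0.3 px. I'm handing it in.

```bash
python3 -c "
from plant import workorder,telemetry
print(telemetry.get_obs()['clock']);print(workorder.close_job())"
```

```text
35.4
the job is handed in; nothing more can be done
None
```

The job is done and was handed in at 35.4 s of the 64 s allowed. In order, I:
1. Set the parts drawer upright on the bench beyond the shelf.
2. Swung the bar upright.
3. Pushed the pack out onto the plywood shelf.
4. Swung the bar back down to its stop over the empty bay.

**Pack straightness:** After the push and a first squeeze, a check showed the pack still turned about 3.5°. With the bar already down I regripped it twice on the shelf. The first turn overshot by about 1.8°, and the second left it within about 0.5° of the bay's direction.

**Last checks:** In the final pictures the pack is wholly on the shelf and clear of the rails. The bar tip is within about 0.3 px of its starting position. The drawer, mug, jar, meter and screwdriver are where they should be. The arm hid the spool and part of the charger in the last top view, but they looked unmoved in the pictures before it.

**Forces:** The highest force I read was about 35 N, when the bar met its lower stop while the fingers held its grip.

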